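# Put the feeder scraper away and refill the trough feeder with hazelnuts

### The arm

A 6-joint arm with a two-finger parallel gripper is mounted at the origin on the work surface. World frame = base frame: x ahead of the robot, y to its left, z up, the work surface at z = 0. Lengths are in m, angles in rad, forces in N, time in s.
With the tool pointing down it reaches from about 0.375 to 0.9 m from the base axis. Payload 3.1 kg.
Tool frame: the origin (TCP) lies at the very end of the fingers, on their centre line; the grasp point (between the pads) lies 19 mm behind it; y points along the fingers, x is the direction in which the jaws open and shut, and the axes are right-handed (so a half turn about y gives the same grasp; the last joint's range is limited). The gripper opens to 87 mm and grips with 3 to 60 N. Pads are 19 mm wide; open, the fingers measure 117 mm over their backs; the gripper's body (75 mm by 190 mm) begins 51 mm behind the grasp point.
Start: joints at [1.042, 0.527, 1.433, -0, 1.181, -0.178], TCP at [0.215, 0.587, 0.223] pointing down, gripper open.
Joint ranges: [-3.08, 3.08], [-0.75, 2.2], [0.22, 2.44], [-1.43, 4.57], [0, 2.65], [-2.85, 2.85]. Speed limits (rad/s): [2.79, 2.79, 3.14, 3.14, 3.14, 3.14].

### API

Orientations are given as a unit quaternion [x, y, z, w].
In Python, from rig import robot gives the robot as it stands.
- The arm moves only by the shell command python3 -m creep 'ROWS' [FORCE]. ROWS is JSON, a list of rows, each a list of 3 entries, a list of its own where there are three numbers: the shift along the tool's x, y, z in mm, then the turn about the tool's y in rad, then the opening, from 0 (shut) to 1 (fully open). A call has 1 to 8 rows; each row shifts and turns the commanded pose from where the row before left it, along the tool's axes as they then stand; what a row does not reach is not made up. A row lasts 1/10 s, in which the tool goes at most 50 mm and 8.59 degrees, less where a joint would pass 70% of its speed; a pose out of reach is approached as far as the arm can. A call with a gripper value outside its range is refused whole. The fingers move at their own pace and stop on an object; FORCE is the grip in N (left out, the last holds). Time passes only in rows, so rows that do not move let the fingers close. It gives the time, the measured TCP pose, the force and the opening at its end, in the units of the state.
- robot.get_obs(): the state, without advancing time (a new reading comes with each control period).
- robot.camera(name): name is "scene" or "side" or "wrist"; returns a dict with "pixels" (400x640x3 uint8, red, green, blue), "fx", "fy", "cx", "cy" (pixels), "position" and "rotation" of the camera in the world. Camera axes: x right, y up, looking along -z (the intrinsics and any distortion apply to the point x, -y, -z); pixel columns grow to the right and rows downward; lengths in m; the calibration is good to about 2 mm. The wrist camera is an equidistant fisheye: a pixel r from the principal point sees the ray r / f radians off the axis. A picture is of the moment at which its call begins. There is no depth.
- robot.hand_in(): hands the job in, once; it reports no verdict.
The state is a dict: "time": time; "q": joint angles; "joint_velocities": joint speeds; "joint_torque": joint torques, N m; "position": TCP position; "tool_rot": TCP orientation; "ft_force": force on the tool from outside, world axes, zero at the start; "moment": the same for the moment, N m; "grip_width": finger opening in m.
Only numpy, scipy, OpenCV 4.12 (cv2) and the standard library are available. Lean on these libraries where they do the work, as an engineer would, in place of code of your own. Each camera call takes 0.05 s, during which the arm holds its last target.

### The job

The trough feeder is clean: first take the scraper out of it and slide its blade, edge down, fully home into the long slot of the wooden holder, and let go of it. Then lift the divided tray by its handle and tip it on its corner over the trough so that all three hazelnuts run out of their rim gap into the trough, without touching the nuts and with both walnuts staying in their bay. Finally stand the tray level on the ledge again and let go, leaving the mug, binoculars and other two feeders alone.

Things in the scene. Friction and masses are not known exactly. Their poses are not given: they have to be found in the camera images.
- trough: Fixed grey open-topped plastic trough feeder, outer 120 (x) x 180 (y) x 80 mm high, walls 6 mm, floor 4 mm thick. Origin at the centre of its underside, z up. Its x axis points roughly away from the robot. Two wooden perch rods stick along its end walls (look only).
- scraper_grip (a point): Feeder scraper, 0.26 kg, hanging loose in the trough, blade down, z up, its x about along the trough's x. Black handle 70 (x) x 18 (y) mm on a shoulder bar 140 (x) x 18 x 14 mm high, which lies across the trough's two long rims. This point: mid handle, 32 mm above the shoulders' underside, 20 mm below the handle's top. Alike after a half turn.
- scraper_edge (a point): Centre of the lower edge of the scraper's flat steel blade, 60 mm below the shoulders' underside. The blade, below the shoulders, is 84 mm wide (x) and 5 mm thick (y); its lowest 6 mm is slimmed to 78 x 3 mm.
- slot (a point): Fixed wooden holder block 150 (x) x 110 (y) x 75 mm high with two slots along x, open above, 69 mm deep. This point: centre of the mouth of the longer slot, 90 x 9 mm, at the block's top (75 mm up), z up, x along the slot. The blade goes in 60 mm, until the shoulders rest on the block; scraper_grip is then 32 mm above this point.
- short_slot (a point): Centre of the mouth of the holder's other slot, 46 x 9 mm: too short for the blade. It is 50 mm from the long slot; the block's centre lies midway.
- tray_grip (a point): Loose light grey plastic nut tray, 0.25 kg, 150 (x) x 136 (y) mm, rim 40 mm high, walls 5 mm; a wall along x divides it in two bays 60 mm wide. On its middle stands a handle fin 70 (x) x 14 (y) mm, from 40 to 95 mm above the underside. This point: in the fin, tray centre, 72 mm above the underside, 23 mm below its top; z up. At the start its -x end faces roughly to the robot.
- hazelnut_gap (a point): Sill middle of the hazelnut bay's (+y bay) only opening: a rim gap 36 mm wide in the -x end wall at the outer corner; x -72, y +45, z -54 mm from tray_grip in the tray's axes. The bay's floor falls 6 deg to +x, so level the nuts rest at the +x end. Tipping the tray about 35 deg, corner (-x,+y) lowest, empties this bay alone.
- walnut_gap (a point): Sill middle of the walnut bay's (-y bay) rim gap, the other bay turned half round: in the +x end wall at the outer corner. Its floor falls to -x, where the walnuts rest.
- hazelnut0: Brown hazelnut, a ball of 18 mm diameter, origin at its centre; 10 g, loose in the tray.
- hazelnut1: Brown hazelnut, a ball of 18 mm diameter, origin at its centre; 10 g, loose in the tray.
- hazelnut2: Brown hazelnut, a ball of 18 mm diameter, origin at its centre; 10 g, loose in the tray.
- walnut0: Walnut with a seam, a ball of 28 mm diameter, origin at its centre; 14 g, loose in the tray.
- walnut1: Walnut with a seam, a ball of 28 mm diameter, origin at its centre; 14 g, loose in the tray.
- mug_mid (a point): Bystander: ceramic mug, 80 mm diameter, 90 mm high; this point is at its centre, 45 mm up.
- binoculars: Bystander: steel binoculars standing on end, 50 x 112 (y) x 125 mm high; origin under the centre.
- nectar_feeder: Bystander: glass hummingbird feeder on a round base of 120 mm diameter, 165 mm high; origin under the centre.
- tube_feeder: Bystander: clear plastic tube bird feeder with a grey twist cap, base 120 mm diameter, 203 mm high; origin under the centre.
Not all that is in view belongs to the job. What is meant by the part that bears scraper_grip is not green or yellow, and is the larger of those in its own colour.

How it is judged:
On the way, in this order (a step that is already met when the one before it is completed fails the run):
1. the scraper stands fully home in the long slot and is let go (horizontal distance between scraper_grip and slot below 0.008 m and z of scraper_grip in the frame of slot below 0.037 m and angle between the x axis of scraper_grip and the x axis of slot, either way round below 0.1 rad and angle between scraper_grip's own z axis and vertical below 0.08 rad and contact force between the fingers and scraper below 0.1 N), for 0.2 s.
2. all three hazelnuts lie in the trough (x of hazelnut0 in the frame of trough between -0.056 and 0.056 m and y of hazelnut0 in the frame of trough between -0.086 and 0.086 m and z of each of hazelnut0, hazelnut1, hazelnut2 in the frame of trough below 0.07 m and x of hazelnut1 in the frame of trough between -0.056 and 0.056 m and y of hazelnut1 in the frame of trough between -0.086 and 0.086 m and x of hazelnut2 in the frame of trough between -0.056 and 0.056 m and y of hazelnut2 in the frame of trough between -0.086 and 0.086 m), for 0.2 s.
At the end, for the whole second after the job is handed in: Scraper upright (0.08 rad) in the long slot, within 8 mm of its centre, 0.1 rad aligned, 5 mm of fully down; three hazelnuts in the trough below its rim; both walnuts in their tray bay; tray on the ledge (6 mm), level within 0.06 rad; both at rest (all of step 2 and horizontal distance between scraper_grip and slot below 0.008 m and z of scraper_grip in the frame of slot below 0.037 m and angle between the x axis of scraper_grip and the x axis of slot, either way round below 0.1 rad and angle between scraper_grip's own z axis and vertical below 0.08 rad and x of walnut0 in the frame of tray_grip between -0.072 and 0.072 m and y of walnut0 in the frame of tray_grip between -0.066 and 0 m and z of walnut0 in the frame of tray_grip between -0.07 and -0.02 m and x of walnut1 in the frame of tray_grip between -0.072 and 0.072 m and y of walnut1 in the frame of tray_grip between -0.066 and 0 m and z of walnut1 in the frame of tray_grip between -0.07 and -0.02 m and angle between tray_grip's own z axis and vertical below 0.06 rad and height (world z) of tray_grip between 0.066 and 0.078 m and linear speed of each of tray, scraper below 0.02 m/s); the robot touches nothing.
It fails at once if a mug, binoculars or other feeder is moved by more than 30 mm or tipped (distance of any of mug_mid, binoculars, nectar_feeder, tube_feeder from where it was at the start of the episode above 0.03 m or angle between any of mug_mid, binoculars, nectar_feeder, tube_feeder's own z axis and vertical above 0.3 rad).
It fails at once if the fingers touch a nut (contact force between the fingers and hazelnut0 above 0.3 N or contact force between the fingers and hazelnut1 above 0.3 N or contact force between the fingers and hazelnut2 above 0.3 N or contact force between the fingers and walnut0 above 0.3 N or contact force between the fingers and walnut1 above 0.3 N).
It also fails if it takes over 67 s, if anything falls off the work surface, if the arm or the gripper's body presses on something with over 40 N, if the wrist force passes 120 N, or if a joint passes its speed limit or range.

## Working session

There is one attempt and no reset: what is moved stays moved. The work goes in short steps, Python scripts to look and compute and a shell command to move; the robot and the scene stay as the last step left them, time stands still between calls to the robot, and variables do not carry over. Pictures are saved under pics/ and viewed, and the job is handed in when it is done.

```bash
ls -la; mkdir -p pics; python3 - <<'E'
from rig import robot
import cv2,json
print(robot.get_obs())
for n in ("scene","side","wrist"):
    c=robot.camera(n)
    cv2.imwrite(f"pics/{n}0.png",c["pixels"][:,:,::-1])
    print(n,{k:(v if not hasattr(v,'tolist') else v.tolist()) for k,v in c.items() if k!="pixels"})
E
```

```text
total 12
drwxr-xr-x  3 agent agent 4096 Dec  6 23:31 .
drwxr-xr-x 23 root  root  4096 Dec  6 23:31 ..
drwxr-xr-x  2 agent agent 4096 Dec  6 23:31 pics
{'time': 0.0, 'q': array([ 1.04147361e+00,  5.28451135e-01,  1.43391837e+00, -2.42428154e-05,
        1.18138794e+00, -1.78498569e-01]), 'joint_velocities': array([-0.00152177,  0.00105741,  0.00072467, -0.00067053, -0.00060491,
        0.00012834]), 'joint_torque': array([ 9.03946457e-04, -4.40039062e+01, -1.76594514e+01,  6.33924454e-02,
        5.82376169e-02, -1.94509689e-04]), 'position': array([0.21439294, 0.58628958, 0.22157576]), 'tool_rot': array([ 0.57990939,  0.40438094, -0.40576475, -0.5792548 ]), 'ft_force': array([-0.41622539,  0.10689782, -0.5301171 ]), 'moment': array([-0.03852923, -0.01335813, -0.01606323]), 'grip_width': 0.08726090346455938}
scene {'fx': 411.0131813111947, 'fy': 411.0131813111947, 'cx': 320.81709320791896, 'cy': 203.66914928433647, 'position': [0.9520679570633045, 0.772636238290509, 1.002333248300662], 'rotation': [0.08663501759745265, 0.35444411678565296, 0.9059934954534576, 0.21456823622790258]}
side {'fx': 386.5076814120971, 'fy': 386.5076814120971, 'cx': 322.6611782441198, 'cy': 196.60282017391089, 'position': [0.26761222184567557, -1.072369993755177, 0.9593032778930395], 'rotation': [0.4408723469939238, -0.05149487774917603, -0.1174730553321355, 0.8883579979336033]}
wrist {'fx': 309.70691628693146, 'fy': 309.70691628693146, 'cx': 324.20835540308786, 'cy': 201.8417528299688, 'position': [0.13778617172911592, 0.6151516952699931, 0.3840484962514429], 'rotation': [-0.12406265569948484, -0.08562596879888193, 0.5666982355170374, 0.8100183706496541]}
```

View pics/scene0.png

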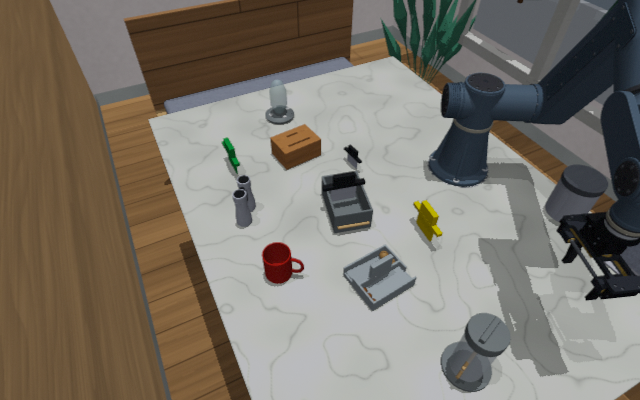

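View pics/side0.png

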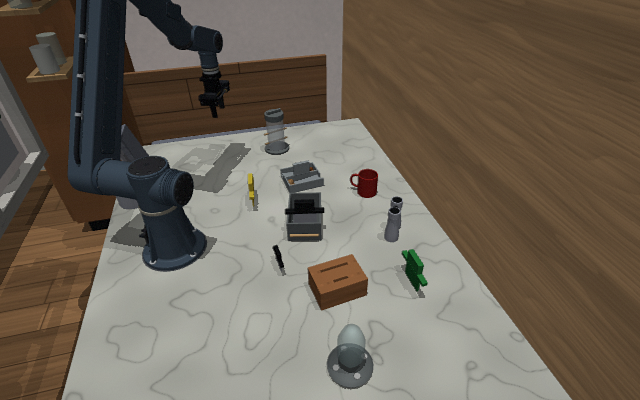

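View pics/wrist0.png

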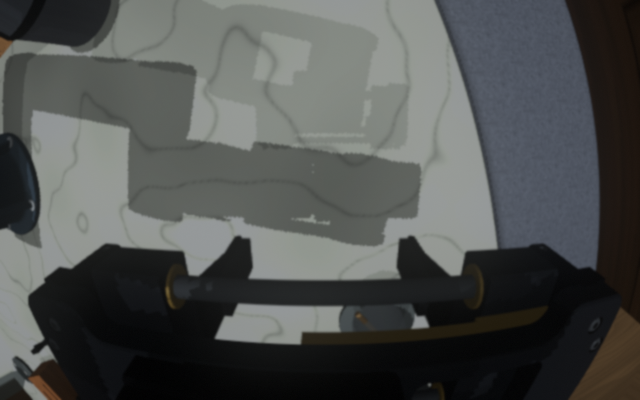

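```bash
cat > h.py <<'E'
import numpy as np, cv2
from scipy.spatial.transform import Rotation as R
from scipy.optimize import least_squares
from rig import robot
def cam(n): return robot.camera(n)
def proj(c,P):
    p=R.from_quat(c["rotation"]).inv().apply(np.atleast_2d(P)-np.array(c["position"]))
    x,y,z=p[:,0],-p[:,1],-p[:,2]
    if c.get("fish"):
        r=np.hypot(x,y);th=np.arctan2(r,z);k=th/np.maximum(r,1e-9)
        return np.c_[c["cx"]+c["fx"]*k*x,c["cy"]+c["fy"]*k*y]
    return np.c_[c["cx"]+c["fx"]*x/z,c["cy"]+c["fy"]*y/z]
def ray(c,uv):
    u=(uv[0]-c["cx"])/c["fx"];v=(uv[1]-c["cy"])/c["fy"]
    if c.get("fish"):
        t=np.hypot(u,v);s=np.sin(t)/max(t,1e-9);d=np.array([u*s,-v*s,-np.cos(t)])
    else: d=np.array([u,-v,-1.])
    return np.array(c["position"]),R.from_quat(c["rotation"]).apply(d)
def atz(c,uv,z):
    o,d=ray(c,uv); return o+d*(z-o[2])/d[2]
def crop(c,x0,y0,x1,y1,k,fn):
    im=c["pixels"][y0:y1,x0:x1,::-1]; im=cv2.resize(im,None,fx=k,fy=k,interpolation=cv2.INTER_CUBIC)
    for x in range((x0+9)//10*10,x1,10):
        cv2.line(im,((x-x0)*k,0),((x-x0)*k,6),(0,0,255),1)
        if x%20==0: cv2.putText(im,str(x),((x-x0)*k,16),0,.35,(0,0,255),1)
    for y in range((y0+9)//10*10,y1,10):
        cv2.line(im,(0,(y-y0)*k),(6,(y-y0)*k),(0,0,255),1)
        if y%20==0: cv2.putText(im,str(y),(8,(y-y0)*k+4),0,.35,(0,0,255),1)
    cv2.imwrite(fn,im)
def wrist():
    c=robot.camera("wrist"); c["fish"]=True; return c
E
python3 - <<'E'
from h import *
import pickle
s=cam("scene"); d=cam("side")
pickle.dump((s,d),open("c0.pkl","wb"))
crop(s,260,115,420,305,3,"pics/a.png")
crop(d,230,150,390,310,3,"pics/b.png")
crop(s,310,130,410,240,6,"pics/a1.png")
E
```

```text
(no output)
```

View pics/a.png

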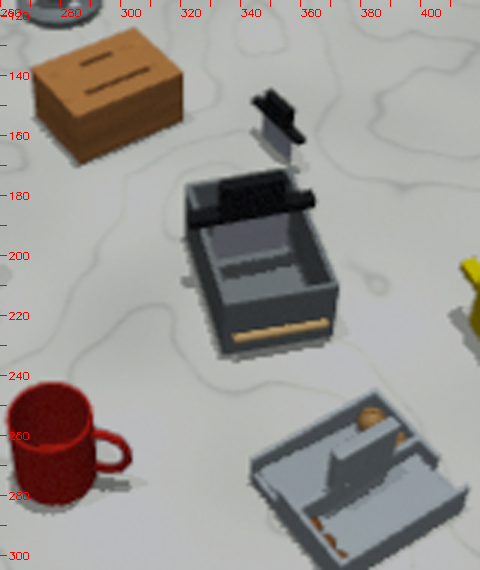

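View pics/b.png

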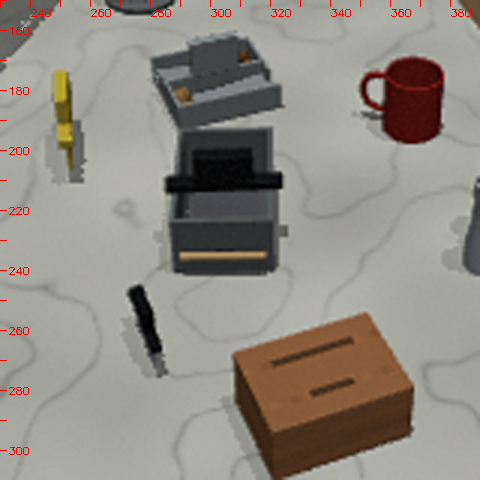

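View pics/a1.png

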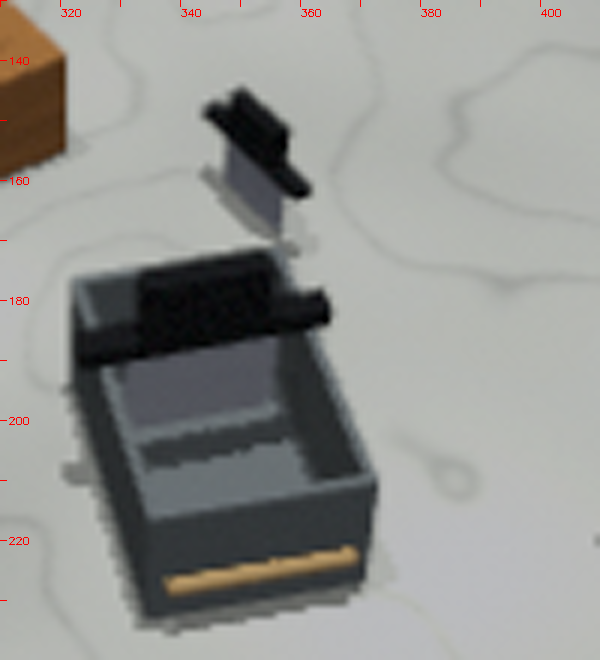

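```bash
cat > fit.py <<'E'
from h import *
import pickle
s,d=pickle.load(open("c0.pkl","rb"))
def pose(p,P):
    c,sn=np.cos(p[2]),np.sin(p[2]); P=np.atleast_2d(P)
    return np.c_[p[0]+c*P[:,0]-sn*P[:,1],p[1]+sn*P[:,0]+c*P[:,1],P[:,2]]
def fit(obs,p0,name):
    cs=[o[0] for o in obs];
    def f(p):
        W=pose(p,[o[1] for o in obs])
        return np.concatenate([(proj(c,w)[0]-o[2]) for c,w,o in zip(cs,W,obs)])
    r=least_squares(f,p0,loss="soft_l1"); print(name,r.x.round(4)); print(f(r.x).reshape(-1,2).round(1).tolist()); return r.x
X,Y,H=.06,.09,.08
T=fit([(s,(-X,Y,H),(372.7,209.7)),(s,(X,Y,H),(335,216.7)),(s,(X,-Y,H),(322,176.7)),(s,(-X,-Y,H),(355,171.7)),(s,(X,Y,0),(335.8,232.8)),(s,(-X,Y,0),(370.3,228.3)),
(d,(-X,-Y,H),(286.7,224)),(d,(X,-Y,H),(322.3,223.3)),(d,(-X,-Y,0),(288,240.7)),(d,(X,-Y,0),(322.3,240)),(d,(-X,Y,H),(290,193.3)),(d,(X,Y,H),(320.3,192.3))],[.5,.1,0],"trough")
X,Y,H=.075,.055,.075
Ho=fit([(d,(-X,Y,H),(308,268)),(d,(X,Y,H),(352.3,254.7)),(d,(X,-Y,H),(367.3,278.7)),(d,(-X,-Y,H),(321,293)),(d,(-X,-Y,0),(322.7,309.7)),(d,(X,-Y,0),(367,294.7)),
(s,(X,Y,H),(286,153.3)),(s,(-X,Y,H),(321,139)),(s,(-X,-Y,H),(305.3,124.3)),(s,(X,-Y,H),(271.3,139.3)),(s,(X,Y,0),(286.7,169.3)),(s,(-X,Y,0),(321,155.7)),
(d,(-.045,.025,H),(320.7,271.3)),(d,(.045,.025,H),(348,263.7)),(s,(.045,.025,H),(288.3,146.3)),(s,(-.045,.025,H),(310.7,138))],[.5,-.2,.2],"holder")
print("slot",pose(Ho,[(0,.025,.075)]))
X,Y,H=.075,.068,.04
Tr=fit([(s,(X,-Y,H),(344,271)),(s,(-X,-Y,H),(385.3,245)),(s,(-X,Y,H),(416,277.7)),(s,(X,Y,H),(375,305)),(d,(-X,-Y,H),(291.7,184.7)),(d,(X,-Y,H),(323.7,179.3)),(d,(X,Y,H),(317.3,161.7)),(d,(-X,Y,H),(280.7,169))],[.5,.35,.2],"tray")
E
python3 fit.py
```

```text
trough [ 0.4716  0.004  -0.2305]
[[0.4, 0.2], [-0.3, 0.1], [-1.5, -0.5], [0.8, -1.2], [-1.9, 0.8], [0.3, -1.5], [0.2, -0.1], [-0.6, -0.3], [0.4, 0.1], [-0.3, -0.1], [-0.9, -0.7], [0.3, -0.5]]
holder [ 0.4988 -0.3217  0.1213]
[[-0.6, -1.2], [-0.3, -1.4], [0.6, -0.5], [-0.4, 0.7], [-1.7, 0.3], [-0.5, -0.2], [-1.1, 0.4], [-0.1, -0.2], [-0.6, -0.8], [-1.8, -2.1], [-0.5, 0.4], [-0.2, -0.9], [-0.6, -0.4], [-0.7, -1.2], [-0.3, -0.2], [-1.3, -0.7]]
slot [[ 0.49572983 -0.29690197  0.075     ]]
tray [0.5199 0.286  0.1359]
[[-1.0, -1.7], [-1.1, -0.1], [0.7, 0.1], [-0.7, 0.8], [-1.6, 0.4], [0.2, -2.4], [-5.1, -0.6], [-0.6, -0.6]]
```

```bash
cat >> h.py <<'E'
def go(p,yaw=None,n=None):
    """target TCP p (m), yaw = world angle of jaw axis; prints shift in tool axes (mm) before turning, and turn"""
    o=robot.get_obs(); r=R.from_quat(o["tool_rot"]); M=r.as_matrix()
    dl=r.inv().apply(np.array(p)-o["position"])*1000
    print("pos",o["position"].round(4),"t",round(o["time"],2),"grip",round(o["grip_width"]*1000,1),"F",o["ft_force"].round(1))
    print("tool x,y,z in world:",M[:,0].round(3),M[:,1].round(3),M[:,2].round(3))
    print("shift tool mm",dl.round(1),"norm",np.linalg.norm(dl).round(1))
    if yaw is not None:
        a=np.arctan2(M[1,0],M[0,0]); t=(yaw-a+np.pi/2)%np.pi-np.pi/2
        print("jaw yaw now",a.round(4),"turn world +z",t.round(4),"-> turn about tool y (points down):",(-t).round(4),"q6",o["q"][5].round(3))
E
python3 - <<'E'
from fit import *
print("tube",atz(s,(466,372),0),"nectar",atz(d,(350,370),0),"mug",atz(s,(278,268),.045),"bino",atz(s,(243,218),0.0),"minirscr",atz(s,(352,165),0))
for z,uv in ((.132,(304.7,200)),(.087,(285.3,211)),(.087,(324,210))): print(atz(d,uv,z))
for z,uv in ((.132,(310+205/6,130+258/6)),(.087,(310+80/6,130+342/6)),(.087,(310+325/6,130+305/6))): print(atz(s,uv,z))
go((.465,-.035,.27),np.pi/2-.23)
E
```

```text
trough [ 0.4716  0.004  -0.2305]
[[0.4, 0.2], [-0.3, 0.1], [-1.5, -0.5], [0.8, -1.2], [-1.9, 0.8], [0.3, -1.5], [0.2, -0.1], [-0.6, -0.3], [0.4, 0.1], [-0.3, -0.1], [-0.9, -0.7], [0.3, -0.5]]
holder [ 0.4988 -0.3217  0.1213]
[[-0.6, -1.2], [-0.3, -1.4], [0.6, -0.5], [-0.4, 0.7], [-1.7, 0.3], [-0.5, -0.2], [-1.1, 0.4], [-0.1, -0.2], [-0.6, -0.8], [-1.8, -2.1], [-0.5, 0.4], [-0.2, -0.9], [-0.6, -0.4], [-0.7, -1.2], [-0.3, -0.2], [-1.3, -0.7]]
slot [[ 0.49572983 -0.29690197  0.075     ]]
tray [0.5199 0.286  0.1359]
[[-1.0, -1.7], [-1.1, -0.1], [0.7, 0.1], [-0.7, 0.8], [-1.6, 0.4], [0.2, -2.4], [-5.1, -0.6], [-0.6, -0.6]]
tube [0.46550653 0.59692065 0.        ] nectar [ 0.4569668  -0.58320258  0.        ] mug [0.76434644 0.14716273 0.045     ] bino [ 0.78206886 -0.10951295  0.        ] minirscr [ 0.34172987 -0.17468395  0.        ]
[ 0.46849247 -0.02149026  0.132     ]
[ 0.39893061 -0.00810783  0.087     ]
[ 0.53300769 -0.03963731  0.087     ]
[ 0.46225996 -0.02852922  0.132     ]
[ 0.52712003 -0.04263044  0.087     ]
[ 0.39737675 -0.00924739  0.087     ]
pos [0.2146 0.5866 0.2221] t 0.25 grip 87.1 F [ 0.6  0.3 -0.7]
tool x,y,z in world: [ 0.344  0.939 -0.001] [-0.001 -0.001 -1.   ] [-0.939  0.344  0.   ]
shift tool mm [-497.8  -47.5 -448.8] norm 671.9
jaw yaw now 1.22 turn world +z 0.1208 -> turn about tool y (points down): -0.1208 q6 -0.179
```

```bash
python3 -m creep '[[[-30,-6,-27],0,1],[[-35,-6,-32],0,1],[[-35,-6,-32],0,1],[[-35,-6,-32],0,1],[[-35,-6,-32],0,1],[[-35,-6,-32],0,1],[[-35,-6,-32],0,1]]'; python3 -m creep '[[[-36,0,-32],0,1],[[-36,0,-32],0,1],[[-36,0,-32],0,1],[[-36,0,-32],0,1],[[-36,0,-32],0,1],[[-36,0,-32],0,1],[[-36,0,-32],0,1],[[0,0,0],-0.12,1]]'; python3 - <<'E'
from h import *
go((.465,-.025,.27),np.pi/2-.24)
w=wrist(); cv2.imwrite("pics/w1.png",w["pixels"][:,:,::-1])
import pickle; pickle.dump(w,open("w1.pkl","wb"))
E
```

```text
time: 0.95
position: [0.3383, 0.2846, 0.2649]
tool_rot: [0.58, 0.405, -0.405, -0.579]
ft_force: [1.1, -0.8, -1.1]
grip_width: 0.0869
time: 1.75
position: [0.4651, -0.0331, 0.265]
tool_rot: [0.557, 0.439, -0.438, -0.553]
ft_force: [-0.4, -0.3, -0.1]
grip_width: 0.0874
pos [ 0.4651 -0.0331  0.265 ] t 1.75 grip 87.4 F [-0.4 -0.3 -0.1]
tool x,y,z in world: [ 0.232  0.973 -0.002] [ 0.004 -0.003 -1.   ] [-0.973  0.232 -0.005]
shift tool mm [ 7.9 -5.   2. ] norm 9.6
jaw yaw now 1.3365 turn world +z -0.0057 -> turn about tool y (points down): 0.0057 q6 -1.646
```

View pics/w1.png

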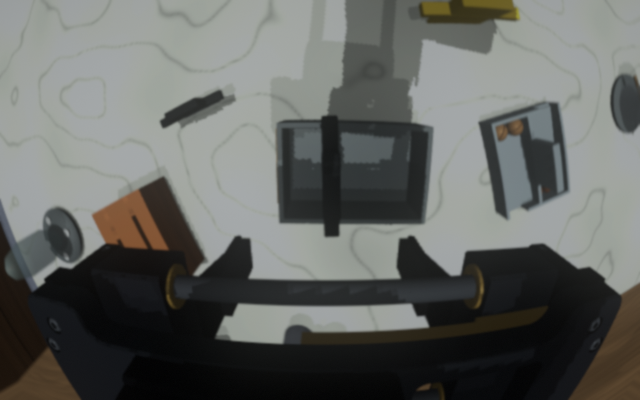

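```bash
python3 - <<'E'
from h import *
import pickle; w=pickle.load(open("w1.pkl","rb"))
crop(w,260,100,450,245,4,"pics/w1a.png")
E
```

```text
(no output)
```

View pics/w1a.png

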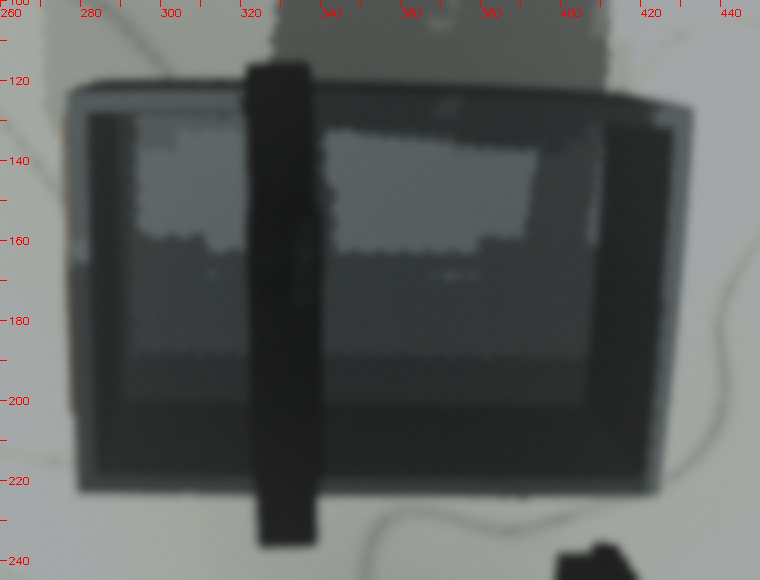

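```bash
python3 - <<'E'
from h import *
import pickle; w=pickle.load(open("w1.pkl","rb"))
print("robot->cam z axis", R.from_quat(w["rotation"]).apply([0,0,-1]))
P=[atz(w,uv,.08) for uv in ((277.5,123),(433,127.5),(424.5,223.5),(279.5,222.5))]
P=np.array(P);print(P.round(4)); print("c",P.mean(0)); 
for a,b in ((0,1),(3,2),(0,3),(1,2)):
    v=P[b]-P[a]; print(np.linalg.norm(v).round(4),np.arctan2(v[1],v[0]).round(4))
S=np.array([atz(w,uv,.094) for uv in ((322,116),(337.5,116),(339,236),(324.5,236.5))]);print(S.round(4))
a=S[:2].mean(0);b=S[2:].mean(0);print("scr c",(a+b)/2,"len",np.linalg.norm(b-a),"yaw",np.arctan2(*(b-a)[[1,0]]))
E
```

```text
robot->cam z axis [ 0.29431077 -0.07212863 -0.95298407]
[[ 0.39   -0.069   0.08  ]
 [ 0.4333  0.1038  0.08  ]
 [ 0.5485  0.0757  0.08  ]
 [ 0.5051 -0.0984  0.08  ]]
c [0.46922237 0.00305117 0.08      ]
0.1781 1.3252
0.1794 1.3261
0.1188 -0.2501
0.1186 -0.2393
[[ 0.3941 -0.0186  0.094 ]
 [ 0.3979 -0.0026  0.094 ]
 [ 0.5327 -0.0313  0.094 ]
 [ 0.5294 -0.0481  0.094 ]]
scr c [ 0.46350873 -0.02515425  0.094     ] len 0.13811920748247342 yaw -0.21212102260378238
```

```bash
python3 -m creep '[[[7,34,3],-0.01,1],[[0,34,0],0,1],[[0,34,0],0,1],[[0,34,0],0,1],[[0,20,0],0,1],[[0,13,0],0,1],[[0,0,0],0,1]]' 30; python3 - <<'E'
from h import *
go((.4635,-.025,.096),np.pi/2-.22)
w=wrist(); crop(w,200,80,450,300,3,"pics/w2.png")
E
```

```text
time: 2.5
position: [0.4587, -0.0188, 0.0941]
tool_rot: [-0.551, -0.441, 0.443, 0.554]
ft_force: [-0.1, 0.0, 0.0]
grip_width: 0.0869
pos [ 0.4587 -0.0188  0.0941] t 2.5 grip 86.9 F [-0.1  0.   0. ]
tool x,y,z in world: [0.22  0.976 0.   ] [-0.004  0.001 -1.   ] [-0.976  0.22   0.005]
shift tool mm [-5. -2. -6.] norm 8.1
jaw yaw now 1.3494 turn world +z 0.0014 -> turn about tool y (points down): -0.0014 q6 -1.635
```

View pics/w2.png

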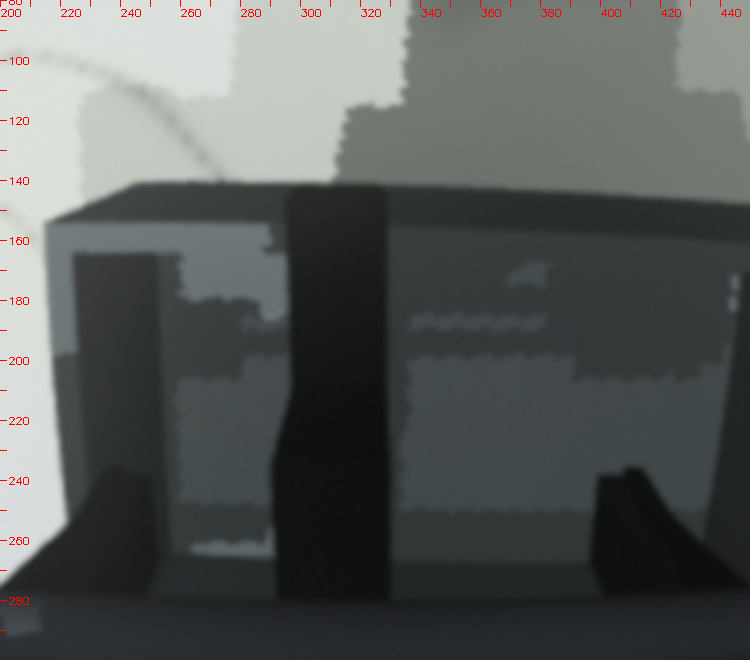

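```bash
python3 -m creep '[[[-6,-2,-6],0,1],[[0,0,0],0,1],[[0,0,0],0,0.1],[[0,0,0],0,0.1],[[0,0,0],0,0.1],[[0,0,0],0,0.1],[[0,0,0],0,0.1],[[0,0,0],0,0.1]]' 30; python3 - <<'E'
from h import *
go((.4635,-.025,.096),np.pi/2-.22)
w=wrist(); crop(w,200,80,450,300,3,"pics/w3.png")
E
```

```text
time: 3.35
position: [0.4648, -0.027, 0.0975]
tool_rot: [-0.552, -0.442, 0.442, 0.552]
ft_force: [0.1, 0.5, -0.2]
grip_width: 0.0467
pos [ 0.4648 -0.027   0.0975] t 3.35 grip 46.7 F [ 0.1  0.5 -0.2]
tool x,y,z in world: [ 0.219  0.976 -0.   ] [-0.  0. -1.] [-0.976  0.219  0.   ]
shift tool mm [1.6 1.5 1.7] norm 2.8
jaw yaw now 1.3501 turn world +z 0.0007 -> turn about tool y (points down): -0.0007 q6 -1.649
```

View pics/w3.png

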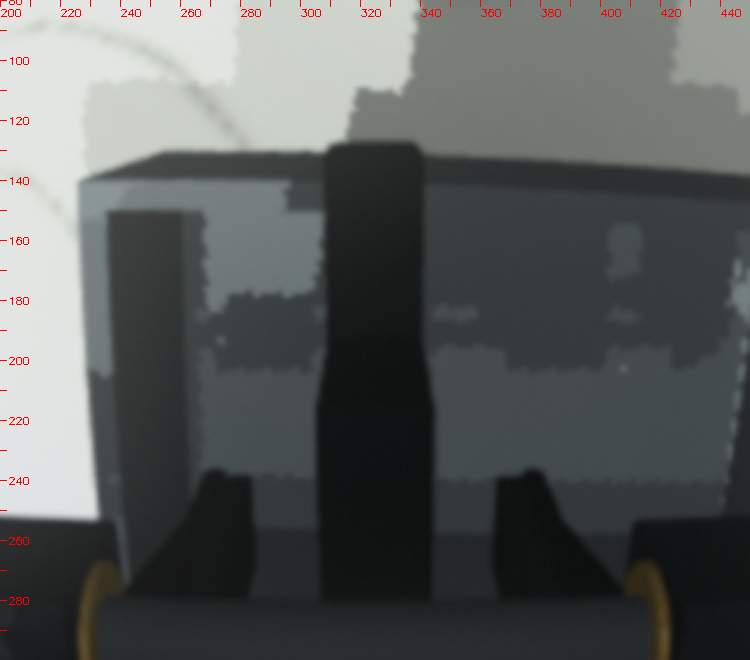

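```bash
python3 -m creep '[[[0,0,0],0,0],[[0,0,0],0,0],[[0,0,0],0,0],[[0,0,0],0,0],[[0,0,0],0,0],[[0,0,0],0,0],[[0,0,0],0,0]]' 40; python3 - <<'E'
from h import *
go((.4635,-.025,.096),np.pi/2-.22)
E
```

```text
time: 4.1
position: [0.4649, -0.027, 0.0975]
tool_rot: [-0.552, -0.442, 0.442, 0.552]
ft_force: [0.4, 1.2, -0.6]
grip_width: 0.0178
pos [ 0.4649 -0.027   0.0975] t 4.1 grip 17.8 F [ 0.4  1.2 -0.6]
tool x,y,z in world: [0.219 0.976 0.   ] [ 0.  0. -1.] [-0.976  0.219  0.   ]
shift tool mm [1.6 1.5 1.8] norm 2.9
jaw yaw now 1.3499 turn world +z 0.0009 -> turn about tool y (points down): -0.0009 q6 -1.649
```

```bash
python3 -m creep '[[[0,-25,0],0,0],[[0,-35,0],0,0],[[0,-40,0],0,0],[[-35,-10,-20],0,0],[[-40,0,-22],0,0],[[-40,0,-22],0,0],[[-37,0,-20],0,0],[[-20,0,-16],0,0]]'; python3 -m creep '[[[0,0,0],0,0],[[0,0,0],0,0]]'; python3 - <<'E'
from h import *
go((.496,-.297,.2),np.pi/2+.12)
w=wrist(); crop(w,0,0,640,400,1,"pics/w4.png")
import pickle; pickle.dump(w,open("w4.pkl","wb"))
E
```

```text
time: 4.9
position: [0.525, -0.2201, 0.2072]
tool_rot: [0.553, 0.441, -0.442, -0.552]
ft_force: [-0.3, 0.3, -1.8]
grip_width: 0.0176
time: 5.1
position: [0.5239, -0.2166, 0.2066]
tool_rot: [-0.551, -0.441, 0.442, 0.553]
ft_force: [1.0, 0.8, -2.2]
grip_width: 0.0177
pos [ 0.5239 -0.2166  0.2066] t 5.1 grip 17.7 F [ 1.   0.8 -2.2]
tool x,y,z in world: [0.22  0.975 0.001] [-0.002  0.002 -1.   ] [-0.975  0.22   0.003]
shift tool mm [-84.5   6.5   9.5] norm 85.3
jaw yaw now 1.3488 turn world +z 0.342 -> turn about tool y (points down): -0.342 q6 -1.938
```

View pics/w4.png

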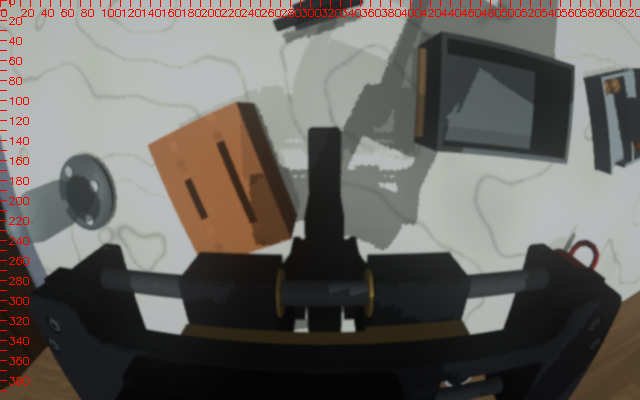

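```bash
python3 - <<'E'
from h import *
import pickle; w=pickle.load(open("w4.pkl","rb"))
crop(w,140,90,300,265,4,"pics/w4a.png")
E
```

View pics/w4a.png

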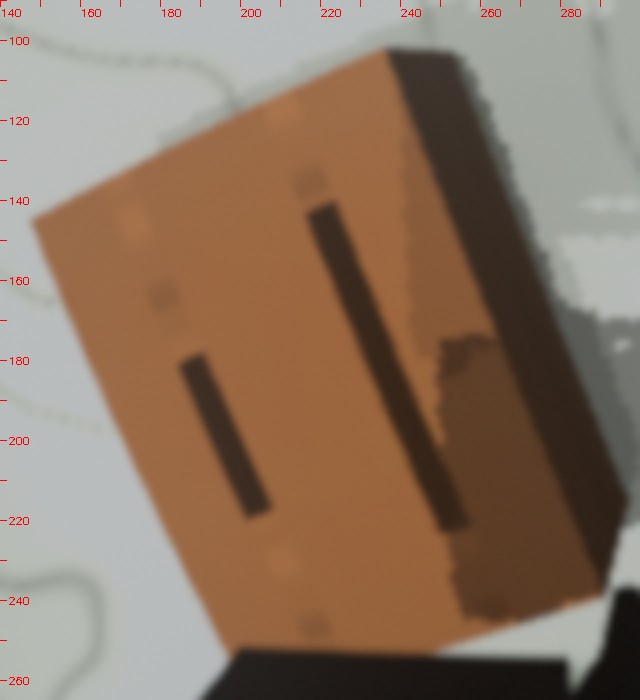

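```bash
python3 - <<'E'
from h import *
import pickle; w=pickle.load(open("w4.pkl","rb"))
S=np.array([atz(w,uv,.075) for uv in ((216.5,142.8),(224.3,140.6),(257.5,222),(249.5,223.2))]);print(S.round(4))
a=S[:2].mean(0);b=S[2:].mean(0);print("slot",S.mean(0),"len",np.linalg.norm(b-a),"w",np.linalg.norm(S[0]-S[1]),"yaw",np.arctan2(*(b-a)[[1,0]]))
S=np.array([atz(w,uv,.075) for uv in ((147.5,145),(236.5,102.5),(291,239))]);print(S.round(4))
print(np.linalg.norm(S[0]-S[1]),np.linalg.norm(S[2]-S[1]), "centre",(S[0]+S[2])/2,"yaw",np.arctan2(*(S[2]-S[1])[[1,0]]))
S=np.array([atz(w,uv,.075) for uv in ((188,179.5),(204.5,219))]);print("short",S.mean(0),np.linalg.norm(S[1]-S[0]))
# scraper in hand: bar end near robot top
E
```

```text
[[ 0.4505 -0.3086  0.075 ]
 [ 0.4505 -0.3001  0.075 ]
 [ 0.5396 -0.2902  0.075 ]
 [ 0.5391 -0.299   0.075 ]]
slot [ 0.49491152 -0.29947484  0.075     ] len 0.08933447632392595 w 0.008583842986144055 yaw 0.10929123747713143
[[ 0.4304 -0.3877  0.075 ]
 [ 0.4178 -0.2783  0.075 ]
 [ 0.5654 -0.2609  0.075 ]]
0.11008675588083604 0.14864391705357471 centre [ 0.49788609 -0.32429853  0.075     ] yaw 0.11757737936581233
short [ 0.50131386 -0.34909052  0.075     ] 0.045695361953193396
```

```bash
python3 - <<'E'
from h import *
import pickle; w=pickle.load(open("w4.pkl","rb"))
crop(w,280,110,380,260,4,"pics/w4b.png")
E
```

```text
(no output)
```

View pics/w4b.png

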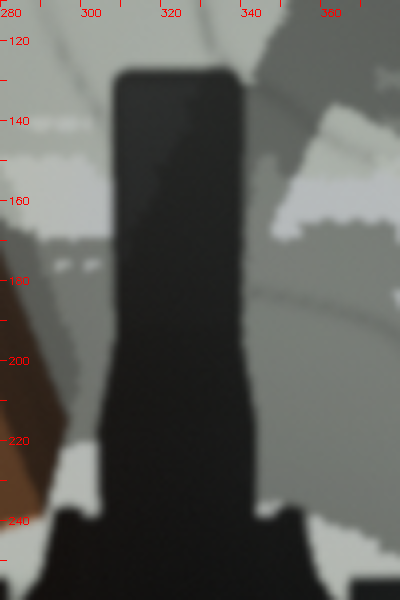

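```bash
python3 - <<'E'
from h import *
import pickle; w=pickle.load(open("w4.pkl","rb"))
o=robot.get_obs();r=R.from_quat(o["tool_rot"]);tp=np.array(o["position"])
for dz in (0,1.7,5):
  for P in ((-9,3.5,70),(9,3.5,70),(-9,17.5,70),(9,17.5,70),(-9,-34.5,35),(9,-34.5,35),(-9,3.5,35),(9,3.5,35)):
    p=np.array(P)+[0,0,dz]; print(dz,P,proj(w,tp+r.apply(p/1000))[0].round(1))
E
```

```text
0 (-9, 3.5, 70) [308.  129.3]
0 (9, 3.5, 70) [341.8 129.3]
0 (-9, 17.5, 70) [309.3 127.7]
0 (9, 17.5, 70) [340.5 127.7]
0 (-9, -34.5, 35) [304.6 215.9]
0 (9, -34.5, 35) [345.6 215.9]
0 (-9, 3.5, 35) [308.7 192.5]
0 (9, 3.5, 35) [341.1 192.5]
1.7 (-9, 3.5, 70) [308.  126.2]
1.7 (9, 3.5, 70) [341.9 126.2]
1.7 (-9, 17.5, 70) [309.2 124.8]
1.7 (9, 17.5, 70) [340.5 124.8]
1.7 (-9, -34.5, 35) [304.5 212.2]
1.7 (9, -34.5, 35) [345.7 212.2]
1.7 (-9, 3.5, 35) [308.7 189.6]
1.7 (9, 3.5, 35) [341.1 189.6]
5 (-9, 3.5, 70) [307.9 120. ]
5 (9, 3.5, 70) [341.9 120. ]
5 (-9, 17.5, 70) [309.2 119.1]
5 (9, 17.5, 70) [340.5 119.1]
5 (-9, -34.5, 35) [304.4 205.1]
5 (9, -34.5, 35) [345.8 205.1]
5 (-9, 3.5, 35) [308.6 183.8]
5 (9, 3.5, 35) [341.2 183.8]
```

```bash
python3 -m creep '[[[-29,0,3],0,0],[[-29,5,4],0,0],[[-29,5,3],0,0],[[0,8,0],-0.14,0],[[0,8,0],-0.14,0],[[0,8,0],-0.06,0],[[0,0,0],0,0],[[0,0,0],0,0]]'; python3 - <<'E'
from h import *
go((.4949,-.2995,.165),np.pi/2+.113)
w=wrist(); crop(w,180,50,460,270,2,"pics/w5.png")
d=cam("side"); crop(d,270,180,400,320,5,"pics/d5.png")
s=cam("scene"); crop(s,240,90,360,190,5,"pics/s5.png")
E
```

```text
time: 5.95
position: [0.4957, -0.2981, 0.1735]
tool_rot: [0.469, 0.529, -0.529, -0.47]
ft_force: [0.4, -0.7, -2.2]
grip_width: 0.0179
pos [ 0.4957 -0.2981  0.1735] t 5.95 grip 17.9 F [ 0.4 -0.7 -2.2]
tool x,y,z in world: [-0.119  0.993  0.001] [-0.001  0.001 -1.   ] [-0.993 -0.119  0.001]
shift tool mm [-1.3  8.5  1. ] norm 8.6
jaw yaw now 1.6899 turn world +z -0.0061 -> turn about tool y (points down): 0.0061 q6 -2.424
```

View pics/d5.png

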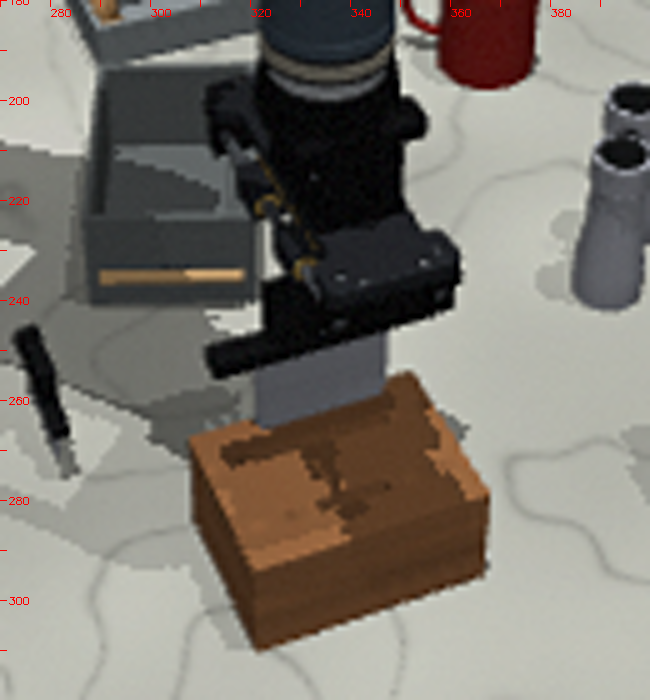

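View pics/s5.png

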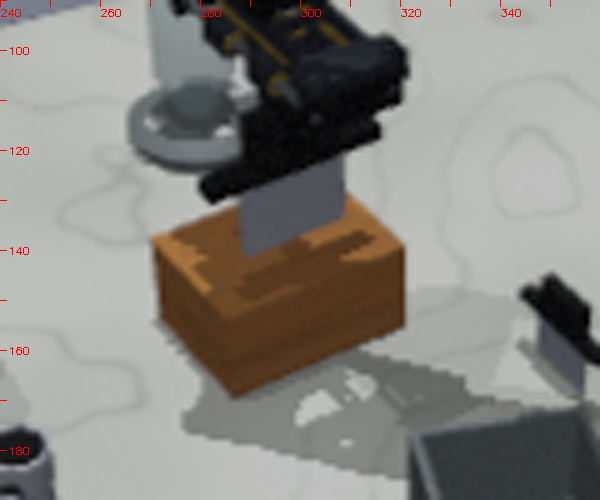

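View pics/w5.png

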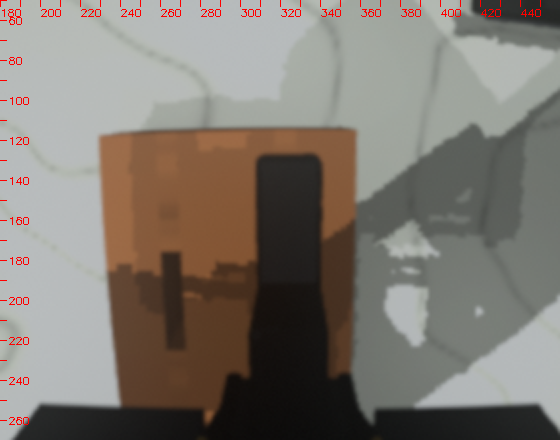

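```bash
python3 -m creep '[[[-1.3,14,1],0.006,0],[[0,0,0],0,0],[[0,0,0],0,0]]'; python3 - <<'E'
from h import *
go((.4949,-.2995,.165),np.pi/2+.113)
w=wrist(); crop(w,180,50,460,270,2,"pics/w6.png")
d=cam("side"); crop(d,290,230,390,320,6,"pics/d6.png")
s=cam("scene"); crop(s,250,100,340,180,6,"pics/s6.png")
E
```

```text
time: 6.4
position: [0.4951, -0.3007, 0.1597]
tool_rot: [0.471, 0.527, -0.527, -0.471]
ft_force: [-0.3, 0.2, -1.8]
grip_width: 0.0176
pos [ 0.4951 -0.3007  0.1597] t 6.4 grip 17.6 F [-0.3  0.2 -1.8]
tool x,y,z in world: [-0.113  0.994  0.   ] [-0.  0. -1.] [-0.994 -0.113  0.   ]
shift tool mm [ 1.2 -5.3  0.1] norm 5.4
jaw yaw now 1.6839 turn world +z -0.0001 -> turn about tool y (points down): 0.0001 q6 -2.423
```

View pics/d6.png

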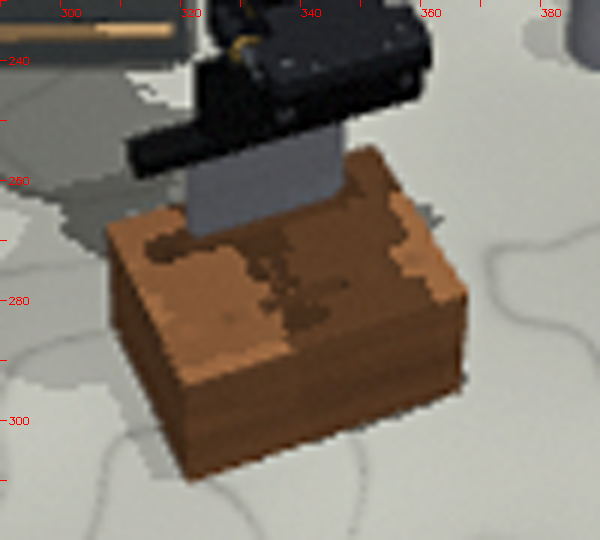

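View pics/s6.png

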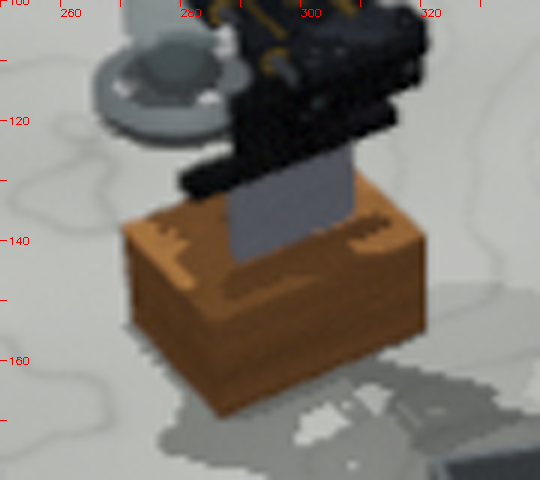

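```bash
python3 -m creep '[[[0.8,4,0],0,0],[[0,4,0],0,0],[[0,3,0],0,0],[[0,0,0],0,0]]';python3 -m creep '[[[0,2,0],0,0],[[0,0,0],0,0]]'
```

```text
time: 6.95
position: [0.4947, -0.2997, 0.1478]
tool_rot: [-0.47, -0.527, 0.527, 0.471]
ft_force: [0.6, 0.2, -2.8]
grip_width: 0.0177
time: 7.15
position: [0.495, -0.3, 0.1463]
tool_rot: [-0.471, -0.527, 0.527, 0.471]
ft_force: [0.5, -0.3, -2.6]
grip_width: 0.0175
```

```bash
python3 -m creep '[[[0,3,0],0,0],[[0,3,0],0,0],[[0,3,0],0,0],[[0,0,0],0,0]]';python3 -m creep '[[[0,8,0],0,0],[[0,8,0],0,0],[[0,8,0],0,0],[[0,0,0],0,0]]'
```

```text
time: 7.55
position: [0.4947, -0.2998, 0.1369]
tool_rot: [-0.47, -0.527, 0.527, 0.471]
ft_force: [0.3, 0.1, -2.1]
grip_width: 0.0175
time: 7.95
position: [0.4941, -0.2992, 0.1119]
tool_rot: [0.47, 0.527, -0.527, -0.472]
ft_force: [-0.5, -0.6, -2.7]
grip_width: 0.0178
```

```bash
python3 -m creep '[[[0,8,0],0,0],[[0,6,0],0,0],[[0,3,0],0,0],[[0,0,0],0,0]]';python3 -m creep '[[[0,1.5,0],0,0],[[0,1.5,0],0,0],[[0,0,0],0,0]]'
```

```text
time: 8.35
position: [0.4947, -0.2998, 0.0959]
tool_rot: [0.47, 0.527, -0.527, -0.471]
ft_force: [-0.2, -0.9, -1.4]
grip_width: 0.0181
time: 8.65
position: [0.4951, -0.3001, 0.0936]
tool_rot: [-0.471, -0.527, 0.527, 0.471]
ft_force: [0.4, 0.3, -1.6]
grip_width: 0.0177
```

```bash
python3 -m creep '[[[0,1.5,0],0,0],[[0,1,0],0,0],[[0,0,0],0,0]]'
```

```text
time: 8.95
position: [0.4953, -0.3002, 0.0926]
tool_rot: [-0.471, -0.527, 0.528, 0.47]
ft_force: [-2.2, 0.9, 6.8]
grip_width: 0.0176
```

```bash
python3 -m creep '[[[0,0,0],0,1],[[0,0,0],0,1],[[0,0,0],0,1],[[0,0,0],0,1],[[0,0,0],0,1]]';python3 -m creep '[[[0,-10,0],0,1],[[0,-20,0],0,1],[[0,-40,0],0,1],[[0,-40,0],0,1],[[0,-40,0],0,1],[[0,0,0],0,1]]'; python3 - <<'E'
from h import *
w=wrist(); crop(w,180,50,460,270,2,"pics/w7.png")
import pickle; pickle.dump(w,open("w7.pkl","wb"))
d=cam("side"); crop(d,290,210,390,320,6,"pics/d7.png")
E
```

```text
time: 9.45
position: [0.4951, -0.3001, 0.0909]
tool_rot: [0.471, 0.527, -0.527, -0.471]
ft_force: [-0.2, 0.9, -0.4]
grip_width: 0.0499
time: 10.05
position: [0.4982, -0.3027, 0.2481]
tool_rot: [-0.476, -0.527, 0.528, 0.466]
ft_force: [-0.5, -1.2, -0.1]
grip_width: 0.0861
```

View pics/d7.png

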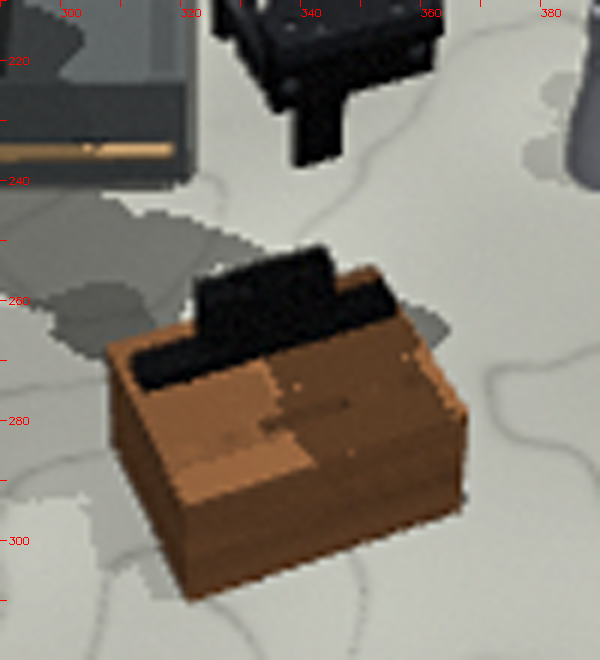

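View pics/w7.png

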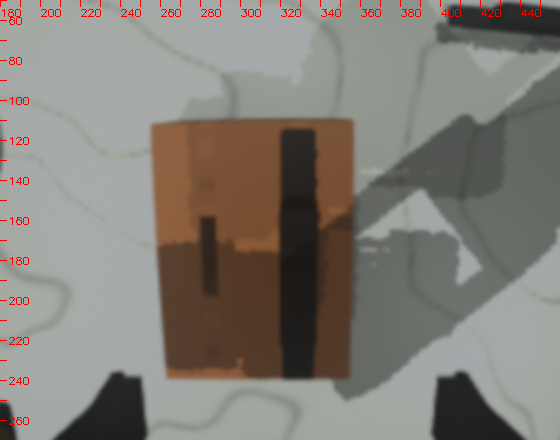

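```bash
python3 -m creep '[[[40,-8,-6],0,1],[[46,-8,-10],0,1],[[46,-8,-10],0,1],[[46,-8,-10],0,1],[[46,-8,-10],0,1],[[48,-4,-10],0,1],[[48,0,-10],0,1],[[48,0,-10],0,1]]';python3 -m creep '[[[48,0,-10],0,1],[[48,0,-10],0,1],[[48,0,-10],0,1],[[40,0,-4],0,1],[[0,0,0],0,1],[[0,0,0],0,1]]'; python3 - <<'E'
from h import *
go((.53,.286,.3),np.pi/2+.14)
w=wrist(); crop(w,0,0,640,400,1,"pics/w8.png")
import pickle; pickle.dump(w,open("w8.pkl","wb"))
E
```

```text
time: 10.95
position: [0.5278, 0.0762, 0.2835]
tool_rot: [-0.47, -0.527, 0.528, 0.472]
ft_force: [1.1, -0.6, 0.0]
grip_width: 0.0871
time: 11.55
position: [0.5406, 0.2612, 0.283]
tool_rot: [-0.47, -0.527, 0.529, 0.471]
ft_force: [-0.6, -0.1, 0.2]
grip_width: 0.0872
pos [0.5406 0.2612 0.283 ] t 11.55 grip 87.2 F [-0.6 -0.1  0.2]
tool x,y,z in world: [-0.115  0.993 -0.001] [-0.004 -0.002 -1.   ] [-0.993 -0.115  0.004]
shift tool mm [ 25.8 -17.    7.8] norm 31.9
jaw yaw now 1.6863 turn world +z 0.0245 -> turn about tool y (points down): -0.0245 q6 -1.422
```

View pics/w8.png

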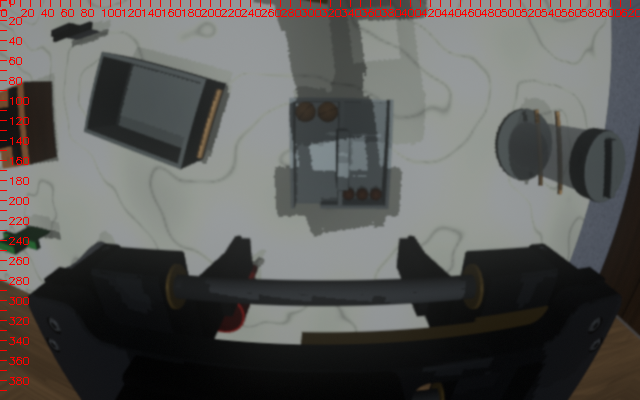

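```bash
python3 - <<'E'
from h import *
import pickle; w=pickle.load(open("w8.pkl","rb"))
crop(w,275,80,405,225,5,"pics/w8a.png")
E
```

```text
(no output)
```

View pics/w8a.png

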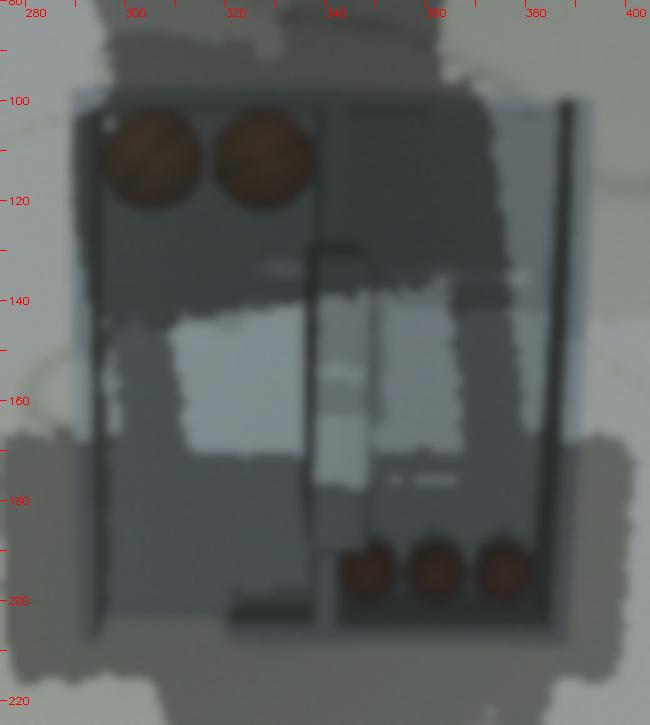

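```bash
python3 - <<'E'
from h import *
import pickle; w=pickle.load(open("w8.pkl","rb"))
P=np.array([atz(w,uv,.04) for uv in ((289.4,97.8),(393.4,99.6),(388.6,208),(290.8,208))]);print(P.round(4)); print("c",P.mean(0),(P[0]+P[2])/2)
for a,b in ((0,1),(3,2),(0,3),(1,2)):
    v=P[b]-P[a]; print(np.linalg.norm(v).round(4),np.arctan2(v[1],v[0]).round(4))
F=np.array([atz(w,uv,.095) for uv in ((336.8,129),(349,129),(349,190),(337.2,190))]);print(F.round(4)); print("fin",F.mean(0))
a=F[:2].mean(0);b=F[2:].mean(0);print(np.linalg.norm(b-a),np.arctan2(*(b-a)[[1,0]]))
P=np.array([atz(w,uv,.08) for uv in ((98.5,51.5),(229,90),(184,168.5),(84,130))]);print(P.round(4)); print("trough c",P.mean(0))
E
```

```text
[[0.4498 0.2052 0.04  ]
 [0.4348 0.3398 0.04  ]
 [0.5827 0.3567 0.04  ]
 [0.5985 0.2212 0.04  ]]
c [0.51646148 0.2807211  0.04      ] [0.51626583 0.2809381  0.04      ]
0.1354 1.6818
0.1364 1.6868
0.1496 0.1075
0.1489 0.1138
[[0.4806 0.2684 0.095 ]
 [0.4789 0.282  0.095 ]
 [0.5496 0.2915 0.095 ]
 [0.5512 0.2777 0.095 ]]
fin [0.51507468 0.27991066 0.095     ]
0.07126946016033611 0.13196129080601018
[[ 0.3892 -0.0761  0.08  ]
 [ 0.4464  0.1356  0.08  ]
 [ 0.5484  0.0802  0.08  ]
 [ 0.5034 -0.0983  0.08  ]]
trough c [0.47187042 0.010367   0.08      ]
```

```bash
python3 -m creep '[[[11,30,17],0,1],[[11,40,17],0,1],[[0,40,0],0,1],[[0,40,0],0,1],[[0,10,0],0,1],[[0,0,0],0,1],[[0,0,0],0,1]]' 25; python3 - <<'E'
from h import *
go((.5039,.279,.051),np.pi/2+.113)
w=wrist(); crop(w,180,60,480,300,2,"pics/w9.png")
import pickle; pickle.dump(w,open("w9.pkl","wb"))
E
```

```text
time: 12.3
position: [0.5072, 0.2784, 0.1264]
tool_rot: [0.472, 0.528, -0.526, -0.471]
ft_force: [0.3, 0.0, 0.6]
grip_width: 0.0871
pos [0.5072 0.2784 0.1264] t 12.3 grip 87.1 F [0.3 0.  0.6]
tool x,y,z in world: [-0.112  0.994  0.   ] [ 0.002  0.001 -1.   ] [-0.994 -0.112 -0.002]
shift tool mm [ 1.  75.4  3.4] norm 75.5
jaw yaw now 1.6827 turn world +z 0.0011 -> turn about tool y (points down): -0.0011 q6 -1.374
```

View pics/w9.png

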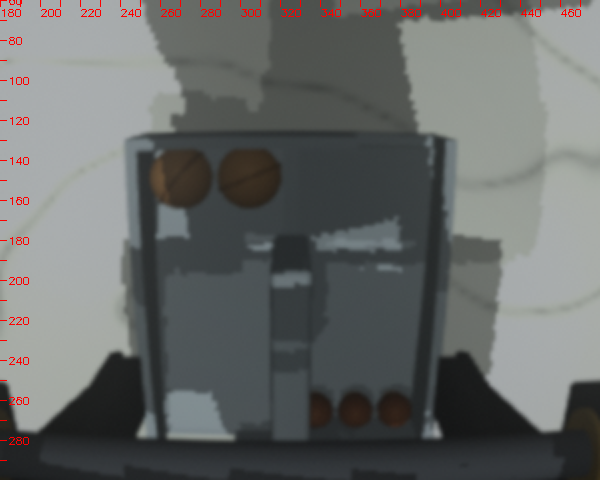

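```bash
python3 -m creep '[[[1,20,3],0,1],[[0,25,0],0,1],[[0,20,0],0,1],[[0,8,0],0,1],[[0,2,0],0,1],[[0,0,0],0,0],[[0,0,0],0,0],[[0,0,0],0,0]]' 25; python3 -m creep '[[[0,0,0],0,0],[[0,0,0],0,0],[[0,0,0],0,0],[[0,0,0],0,0],[[0,0,0],0,0],[[0,0,0],0,0],[[0,0,0],0,0],[[0,0,0],0,0]]'; python3 - <<'E'
from h import *
go((.5039,.279,.051),np.pi/2+.113)
E
```

```text
time: 13.15
position: [0.5034, 0.2798, 0.0511]
tool_rot: [0.471, 0.528, -0.527, -0.47]
ft_force: [-0.4, -1.0, -1.1]
grip_width: 0.0707
time: 13.95
position: [0.5026, 0.2793, 0.05]
tool_rot: [-0.471, -0.527, 0.528, 0.471]
ft_force: [-0.2, -1.8, -0.9]
grip_width: 0.0141
pos [0.5026 0.2793 0.05  ] t 13.95 grip 14.1 F [-0.2 -1.8 -0.9]
tool x,y,z in world: [-0.113  0.994 -0.   ] [-0. -0. -1.] [-0.994 -0.113  0.   ]
shift tool mm [-0.5 -1.  -1.2] norm 1.6
jaw yaw now 1.684 turn world +z -0.0002 -> turn about tool y (points down): 0.0002 q6 -1.371
```

```bash
python3 -m creep '[[[0,-3,0],0,0],[[0,-6,0],0,0],[[0,-12,0],0,0],[[0,-20,0],0,0],[[0,-20,0],0,0],[[0,-20,0],0,0],[[0,-20,0],0,0],[[0,-12,0],0,0]]'; python3 - <<'E'
from h import *
go((.507,.056,.17),np.pi/2-.245)
w=wrist(); crop(w,180,60,480,300,2,"pics/w10.png")
s=cam("scene"); crop(s,300,130,460,310,3,"pics/s10.png")
E
```

```text
time: 14.75
position: [0.5032, 0.2798, 0.1654]
tool_rot: [0.471, 0.528, -0.527, -0.47]
ft_force: [0.3, 0.5, -3.4]
grip_width: 0.0139
pos [0.5032 0.2798 0.1654] t 14.75 grip 13.9 F [ 0.3  0.5 -3.4]
tool x,y,z in world: [-0.113  0.994  0.001] [ 0.003  0.001 -1.   ] [-0.994 -0.113 -0.003]
shift tool mm [-222.8   -4.8   21.6] norm 223.9
jaw yaw now 1.6842 turn world +z -0.3584 -> turn about tool y (points down): 0.3584 q6 -1.371
```

View pics/w10.png

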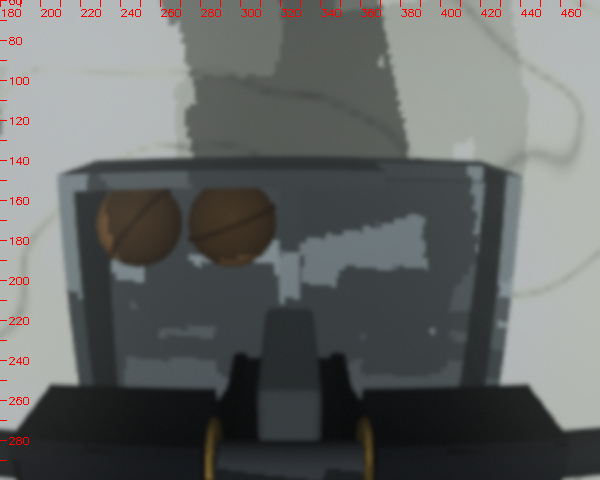

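View pics/s10.png

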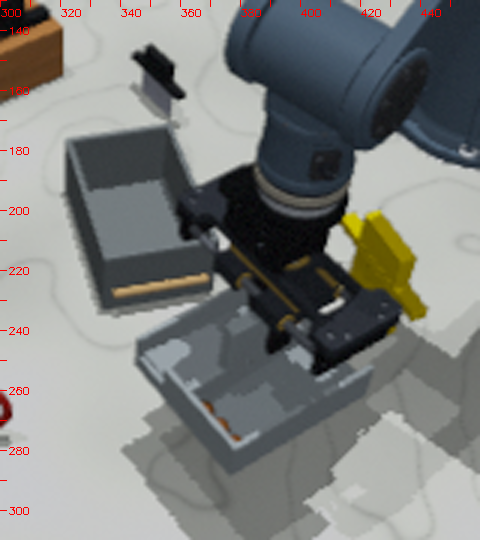

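```bash
python3 -m creep '[[[-14,0,1],0,0],[[-28,0,3],0,0],[[-30,0,3],0,0],[[-30,0,3],0,0],[[-30,0,3],0,0],[[-30,0,3],0.05,0],[[-25,0,3],0.08,0],[[-20,0,2],0.08,0]]'; python3 -m creep '[[[-10,0,2],0.08,0],[[0,0,0],0.06,0],[[0,0,0],0.01,0],[[0,0,0],0,0]]';python3 - <<'E'
from h import *
go((.507,.056,.17),np.pi/2-.245)
s=cam("scene"); crop(s,280,130,440,290,4,"pics/s11.png")
E
```

```text
time: 15.65
position: [0.5, 0.0692, 0.1618]
tool_rot: [-0.524, -0.473, 0.475, 0.525]
ft_force: [0.4, 0.7, -3.7]
grip_width: 0.0143
time: 16.05
position: [0.4975, 0.0614, 0.1623]
tool_rot: [-0.557, -0.434, 0.435, 0.558]
ft_force: [-0.0, 0.4, -4.4]
grip_width: 0.0138
pos [0.4975 0.0614 0.1623] t 16.05 grip 13.8 F [-0.   0.4 -4.4]
tool x,y,z in world: [ 0.244  0.97  -0.001] [-0.002  0.    -1.   ] [-0.97   0.244  0.002]
shift tool mm [ -2.9  -7.8 -10.5] norm 13.4
jaw yaw now 1.3245 turn world +z 0.0013 -> turn about tool y (points down): -0.0013 q6 -1.425
```

View pics/s11.png

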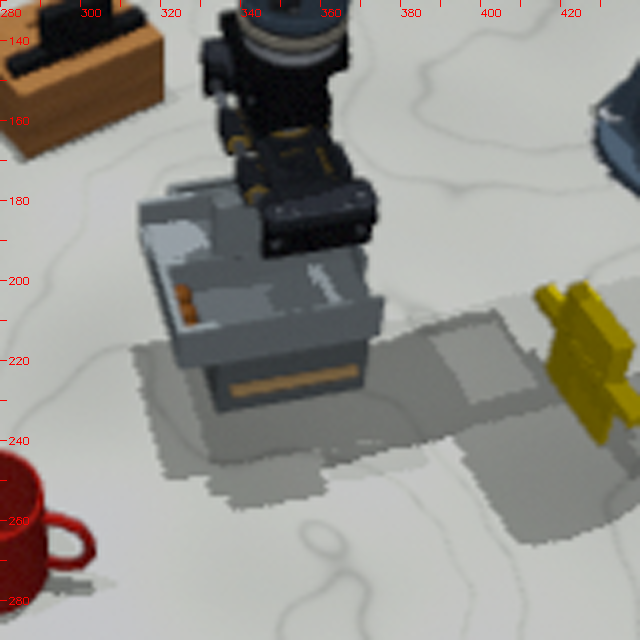

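```bash
python3 -m creep '[[[0,0,-5],0,0],[[0,0,-6],0,0],[[0,0,0],0,0],[[-45,0,0],0,0],[[-18,0,0],0,0],[[0,0,0],0,0],[[0,0,0],0,0]]';python3 - <<'E'
from h import *
go((.4923,-.0025,.17),np.pi/2-.245)
s=cam("scene"); crop(s,280,120,440,270,4,"pics/s12.png")
d=cam("side"); crop(d,250,150,380,290,4,"pics/d12.png")
E
```

```text
time: 16.8
position: [0.4938, -0.0019, 0.1631]
tool_rot: [-0.558, -0.435, 0.434, 0.558]
ft_force: [0.9, -0.0, -3.8]
grip_width: 0.0139
pos [ 0.4938 -0.0019  0.1631] t 16.8 grip 13.9 F [ 0.9 -0.  -3.8]
tool x,y,z in world: [0.245 0.969 0.001] [ 0.  0. -1.] [-0.969  0.245 -0.   ]
shift tool mm [-0.9 -6.9  1.4] norm 7.1
jaw yaw now 1.3229 turn world +z 0.0029 -> turn about tool y (points down): -0.0029 q6 -1.554
```

View pics/s12.png

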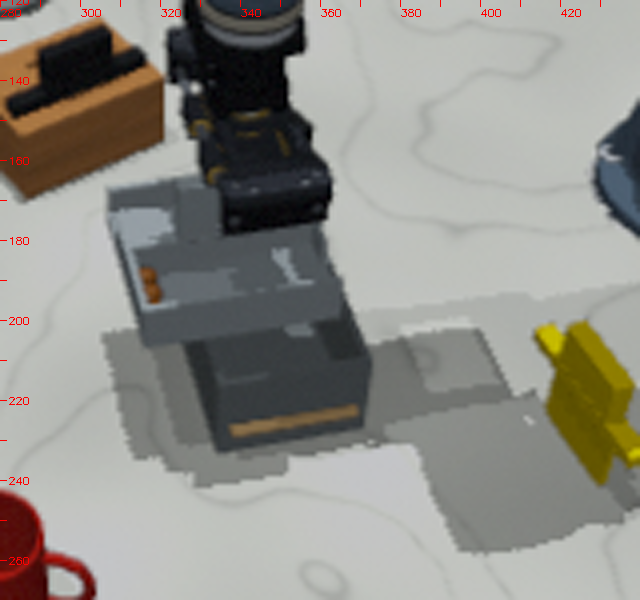

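View pics/d12.png

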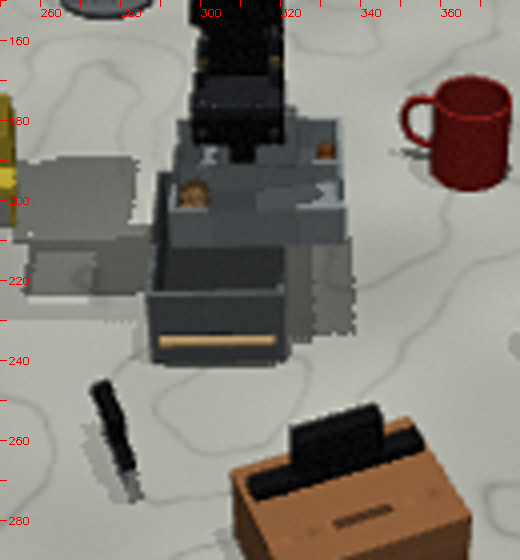

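```bash
python3 - <<'E'
from h import *
s=cam("scene"); d=cam("side")
o=robot.get_obs(); T=np.array(o["position"]); a=-.247
ex=np.array([np.cos(a),np.sin(a),0]);ey=np.array([-np.sin(a),np.cos(a),0])
def W(x,y,z): return T+ (ex*(x+13.5)+ey*y)/1000+np.array([0,0,(z-50)/1000])
for y in (12,20,30,40,54): print(y,proj(s,W(60,y,14))[0].round(1),proj(d,W(60,y,14))[0].round(1))
print("rim",[proj(s,W(75,y,40))[0].round(1).tolist() for y in (-68,68)],proj(s,W(-75,68,40))[0])
E
```

```text
12 [316.6 189.2] [331.  194.2]
20 [317.2 191.1] [331.  192.8]
30 [317.9 193.4] [330.9 191.2]
40 [318.6 195.8] [330.8 189.6]
54 [319.7 199.2] [330.7 187.3]
rim [[306.4, 166.0], [315.6, 197.2]] [365.98385045 189.24567264]
```

```bash
python3 -m creep '[[[4,6,1],0,0],[[4,10,0],0,0],[[3,8,0],0,0],[[0,4,0],0,0],[[0,0,0],0,0]]';python3 - <<'E'
from h import *
go((.4923,-.0025,.130),np.pi/2-.245)
s=cam("scene"); crop(s,280,120,440,270,4,"pics/s13.png")
d=cam("side"); crop(d,250,150,380,290,4,"pics/d13.png")
E
```

```text
time: 17.5
position: [0.4947, 0.0094, 0.134]
tool_rot: [-0.557, -0.434, 0.435, 0.558]
ft_force: [-0.4, 0.0, -3.3]
grip_width: 0.0137
pos [0.4947 0.0094 0.134 ] t 17.5 grip 13.7 F [-0.4  0.  -3.3]
tool x,y,z in world: [ 0.244  0.97  -0.   ] [-0.002  0.    -1.   ] [-0.97   0.244  0.002]
shift tool mm [-12.1   4.   -0.6] norm 12.7
jaw yaw now 1.3246 turn world +z 0.0012 -> turn about tool y (points down): -0.0012 q6 -1.532
```

View pics/s13.png

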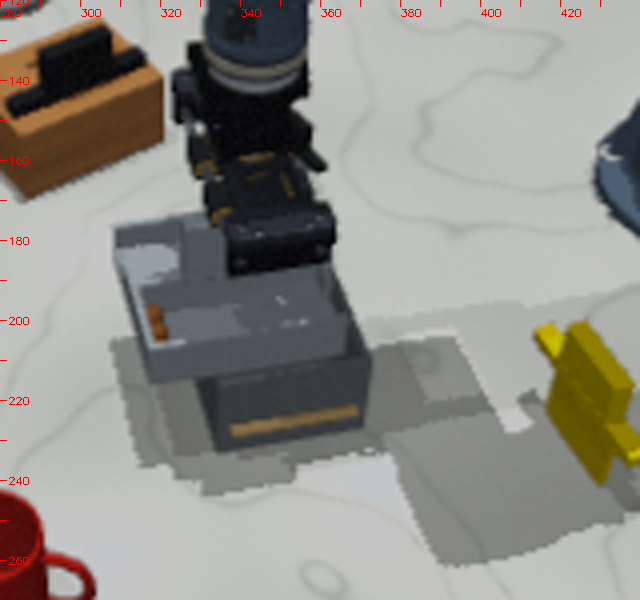

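View pics/d13.png

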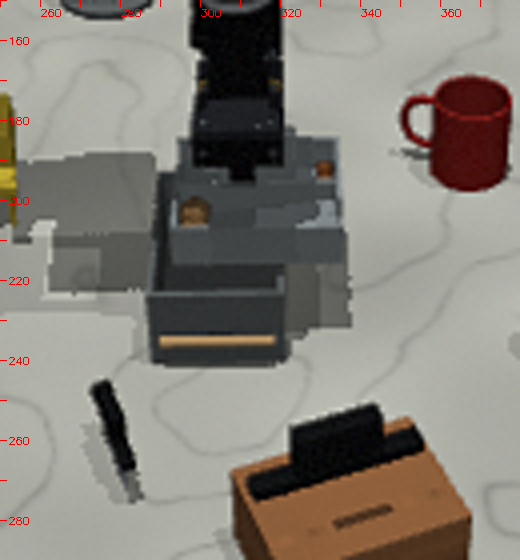

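```bash
python3 -m creep '[[[-3,3,0],0,0],[[0,2,2],0,0],[[0,2,4],0,0],[[0,0,0],0,0]]';python3 - <<'E'
from h import *
go((.4923,-.0025,.130),np.pi/2-.245)
d=cam("side"); crop(d,250,150,380,290,4,"pics/d14.png")
E
```

```text
time: 18.0
position: [0.4918, 0.0065, 0.1295]
tool_rot: [0.56, 0.436, -0.433, -0.555]
ft_force: [2.7, -2.3, 2.4]
grip_width: 0.014
pos [0.4918 0.0065 0.1295] t 18.0 grip 14.0 F [ 2.7 -2.3  2.4]
tool x,y,z in world: [ 0.245  0.97  -0.   ] [ 0.008 -0.002 -1.   ] [-0.97   0.245 -0.008]
shift tool mm [-8.6 -0.5 -2.6] norm 9.0
jaw yaw now 1.3236 turn world +z 0.0022 -> turn about tool y (points down): -0.0022 q6 -1.537
```

View pics/d14.png

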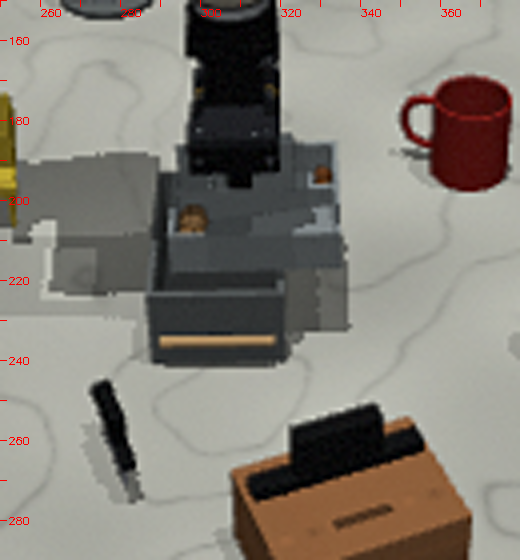

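```bash
python3 -m creep '[[[0,3.3,5.6],0,0],[[0,4,5.4],0,0],[[-4,4.3,5],0,0],[[-6,4.8,4.5],0,0],[[-6,4,3.5],0,0],[[-4,0,0],0,0]]';python3 - <<'E'
from h import *
go((.4923,-.0025,.130),np.pi/2-.245)
d=cam("side"); crop(d,250,150,380,290,4,"pics/d15.png")
s=cam("scene"); crop(s,280,120,440,270,4,"pics/s15.png")
w=wrist(); crop(w,180,60,480,300,2,"pics/w15.png")
E
```

```text
time: 18.65
position: [0.4581, -0.0038, 0.1079]
tool_rot: [-0.556, -0.434, 0.435, 0.559]
ft_force: [-1.4, 7.7, 6.1]
grip_width: 0.0144
pos [ 0.4581 -0.0038  0.1079] t 18.65 grip 14.4 F [-1.4  7.7  6.1]
tool x,y,z in world: [0.244 0.97  0.002] [-0.004  0.003 -1.   ] [-0.97   0.244  0.005]
shift tool mm [  9.7 -22.2 -32.8] norm 40.7
jaw yaw now 1.3243 turn world +z 0.0015 -> turn about tool y (points down): -0.0015 q6 -1.582
```

View pics/d15.png

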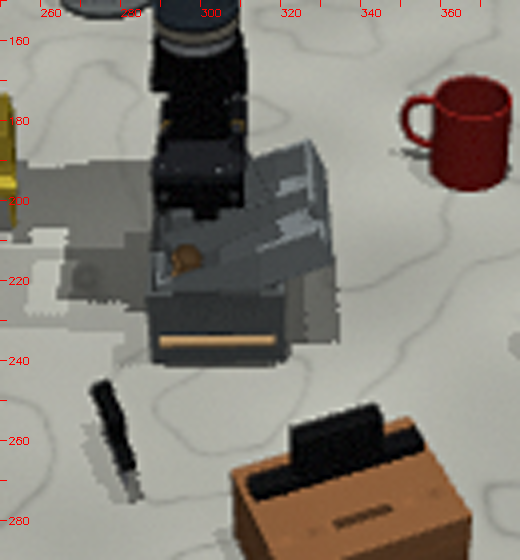

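View pics/s15.png

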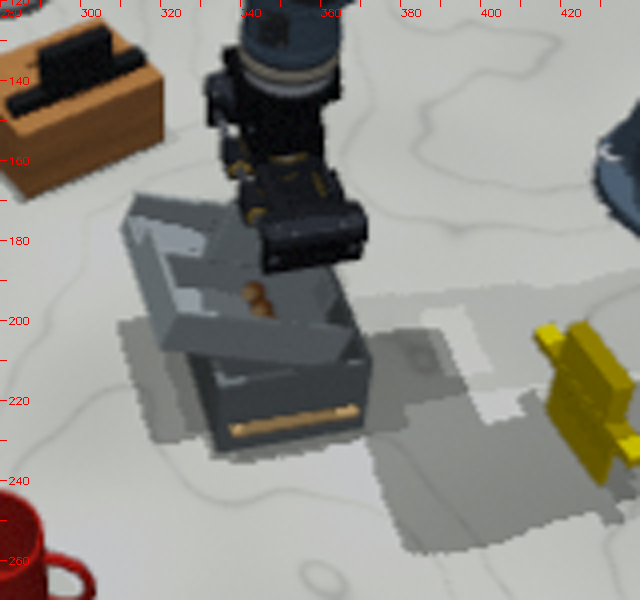

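View pics/w15.png

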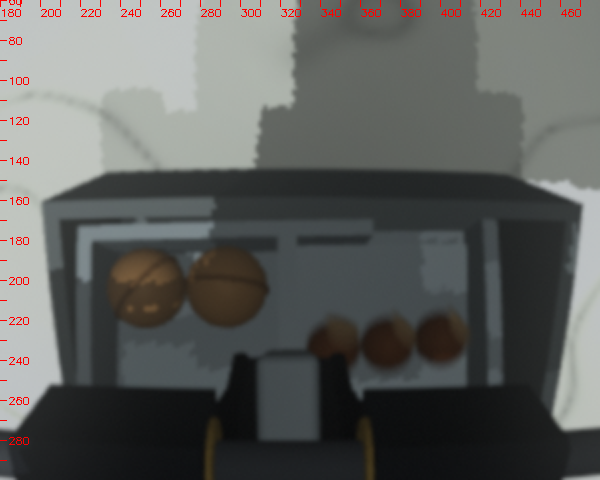

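```bash
python3 -m creep '[[[-4,0,0],0,0],[[0,0,0],0,0]]';python3 - <<'E'
from h import *
go((.4923,-.0025,.130),np.pi/2-.245)
w=wrist(); crop(w,180,60,480,300,2,"pics/w16.png")
E
```

```text
time: 19.0
position: [0.4572, -0.0081, 0.1079]
tool_rot: [-0.556, -0.434, 0.435, 0.559]
ft_force: [-2.4, 5.8, 4.7]
grip_width: 0.0144
pos [ 0.4572 -0.0081  0.1079] t 19.0 grip 14.4 F [-2.4  5.8  4.7]
tool x,y,z in world: [0.244 0.97  0.002] [-0.004  0.003 -1.   ] [-0.97   0.244  0.005]
shift tool mm [ 14.1 -22.3 -32.5] norm 41.9
jaw yaw now 1.3241 turn world +z 0.0017 -> turn about tool y (points down): -0.0017 q6 -1.59
```

View pics/w16.png

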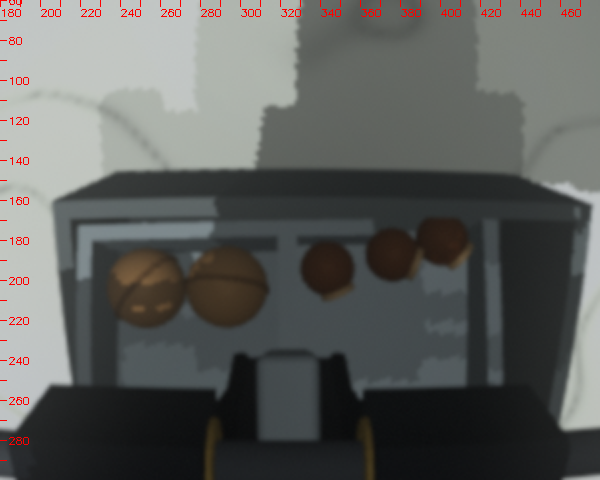

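```bash
python3 -m creep '[[[0,0,0],0,0],[[0,0,0],0,0],[[0,0,0],0,0]]';python3 - <<'E'
from h import *
w=wrist(); crop(w,180,60,480,300,2,"pics/w17.png")
E
```

```text
time: 19.35
position: [0.4572, -0.0081, 0.1078]
tool_rot: [-0.556, -0.434, 0.435, 0.559]
ft_force: [-2.0, 5.0, 6.0]
grip_width: 0.0136
```

View pics/w17.png

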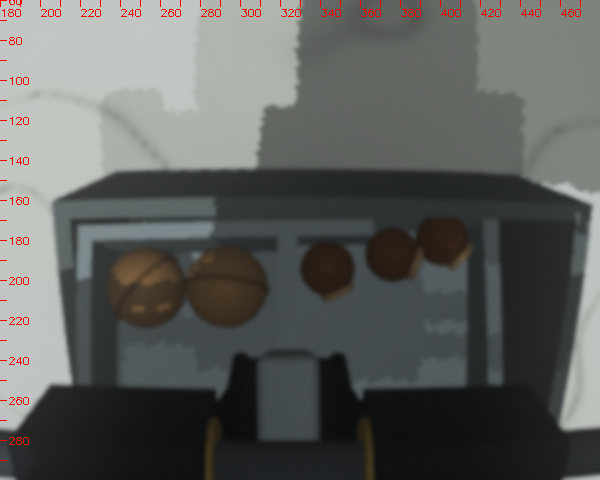

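```bash
python3 -m creep '[[[0,-5,-4],0,0],[[0,-5,-6],0,0],[[0,-5,-5],0,0],[[0,0,0],0,0],[[0,0,0],0,0]]' 35;python3 - <<'E'
from h import *
go((.4923,-.0025,.130),np.pi/2-.245)
w=wrist(); crop(w,180,60,480,300,2,"pics/w18.png")
d=cam("side"); crop(d,250,150,380,290,4,"pics/d18.png")
E
```

```text
time: 19.9
position: [0.4743, -0.0137, 0.1227]
tool_rot: [-0.558, -0.435, 0.435, 0.558]
ft_force: [0.1, -0.5, -3.3]
grip_width: 0.0144
pos [ 0.4743 -0.0137  0.1227] t 19.9 grip 14.4 F [ 0.1 -0.5 -3.3]
tool x,y,z in world: [ 0.245  0.97  -0.   ] [-0.  0. -1.] [-0.97   0.245  0.   ]
shift tool mm [ 15.2  -7.3 -14.7] norm 22.4
jaw yaw now 1.3238 turn world +z 0.002 -> turn about tool y (points down): -0.002 q6 -1.589
```

View pics/w18.png

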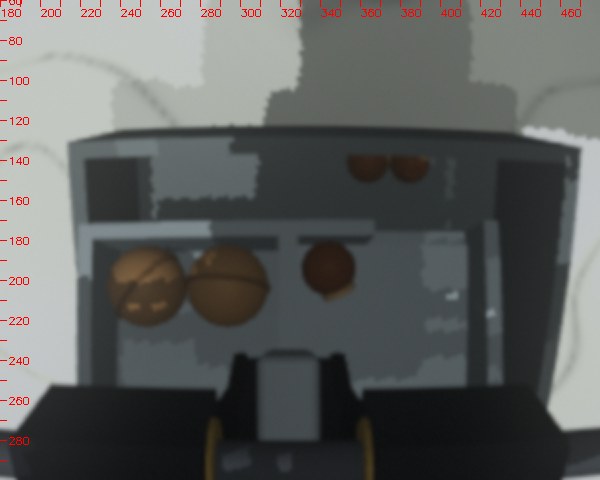

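View pics/d18.png

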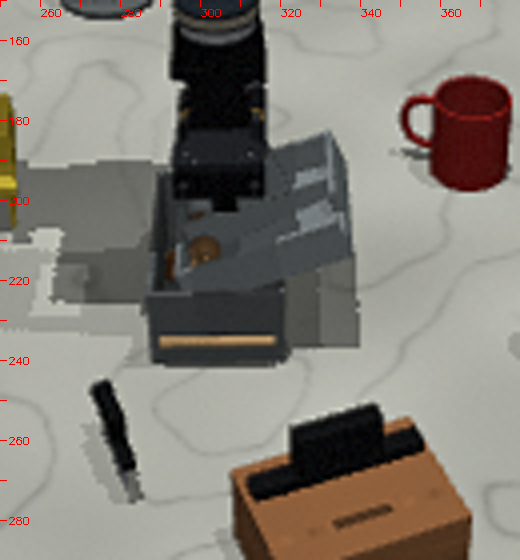

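```bash
python3 -m creep '[[[0,-12,-3],0,0],[[0,-16,-4],0,0],[[8,-12,-3],0,0],[[12,0,0],0,0],[[12,0,0],0,0],[[6,0,0],0,0],[[0,0,0],0,0]]' 45; python3 -m creep '[[[-40,0,0],0,0],[[-8,0,0],0,0],[[0,0,0],0,0],[[0,0,0],0,0]]';python3 - <<'E'
from h import *
go((.4923,-.0025,.130),np.pi/2-.245)
w=wrist(); crop(w,180,60,480,300,2,"pics/w19.png")
d=cam("side"); crop(d,250,150,380,290,4,"pics/d19.png")
E
```

```text
time: 20.7
position: [0.4924, 0.0222, 0.1618]
tool_rot: [-0.557, -0.435, 0.436, 0.558]
ft_force: [-0.4, -0.4, -3.4]
grip_width: 0.0141
time: 21.1
position: [0.4812, -0.0255, 0.1624]
tool_rot: [-0.558, -0.434, 0.434, 0.558]
ft_force: [-0.3, -0.1, -2.1]
grip_width: 0.0137
pos [ 0.4812 -0.0255  0.1624] t 21.1 grip 13.7 F [-0.3 -0.1 -2.1]
tool x,y,z in world: [0.245 0.969 0.   ] [-0.001  0.001 -1.   ] [-0.969  0.245  0.001]
shift tool mm [25.  32.4 -5.1] norm 41.2
jaw yaw now 1.323 turn world +z 0.0028 -> turn about tool y (points down): -0.0028 q6 -1.609
```

View pics/w19.png

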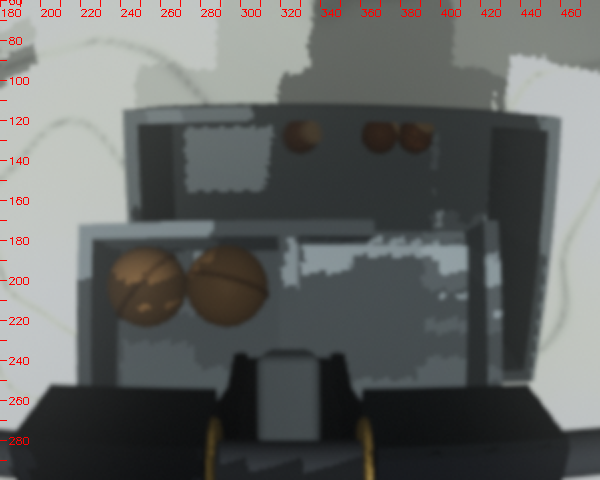

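View pics/d19.png

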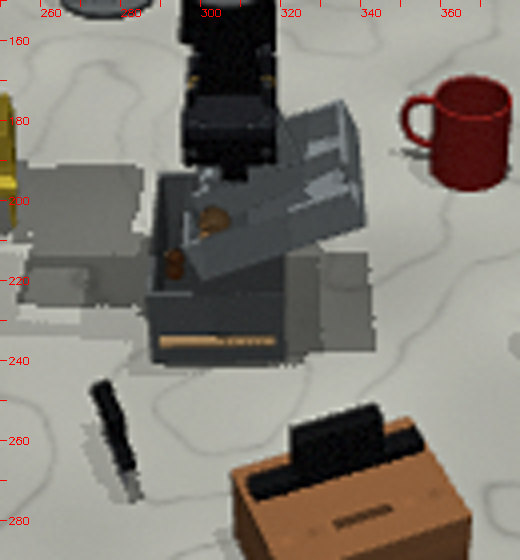

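```bash
python3 -m creep '[[[0,-15,0],0,0],[[0,-25,0],0,0],[[10,-20,3],0,0],[[25,0,8],0,0],[[30,0,9],0,0],[[32,0,10],0,0],[[32,0,10],0,0],[[32,0,10],0,0]]' 45; python3 -m creep '[[[32,0,10],0,0],[[32,0,10],0,0],[[30,0,10],0,0],[[20,0,8],-0.08,0],[[10,0,3],-0.1,0],[[0,0,0],-0.1,0],[[0,0,0],-0.08,0],[[0,0,0],0,0]]';python3 - <<'E'
from h import *
go((.4616,.2747,.12),np.pi/2+.113)
s=cam("scene"); crop(s,300,120,480,310,3,"pics/s20.png")
d=cam("side"); crop(d,240,120,380,250,4,"pics/d20.png")
print("yellow",atz(s,(430,240),0))
E
```

```text
time: 22.0
position: [0.4717, 0.1448, 0.2226]
tool_rot: [-0.557, -0.435, 0.435, 0.558]
ft_force: [0.3, 0.3, -3.6]
grip_width: 0.0136
time: 22.8
position: [0.4613, 0.2737, 0.2224]
tool_rot: [-0.47, -0.528, 0.528, 0.471]
ft_force: [-0.0, 0.7, -3.2]
grip_width: 0.0136
pos [0.4613 0.2737 0.2224] t 22.8 grip 13.6 F [-0.   0.7 -3.2]
tool x,y,z in world: [-0.114  0.993  0.   ] [-0.001 -0.    -1.   ] [-0.993 -0.114  0.001]
shift tool mm [  0.9 102.4  -0.5] norm 102.4
jaw yaw now 1.6854 turn world +z -0.0016 -> turn about tool y (points down): 0.0016 q6 -1.358
yellow [0.29773603 0.23202587 0.        ]
```

View pics/s20.png

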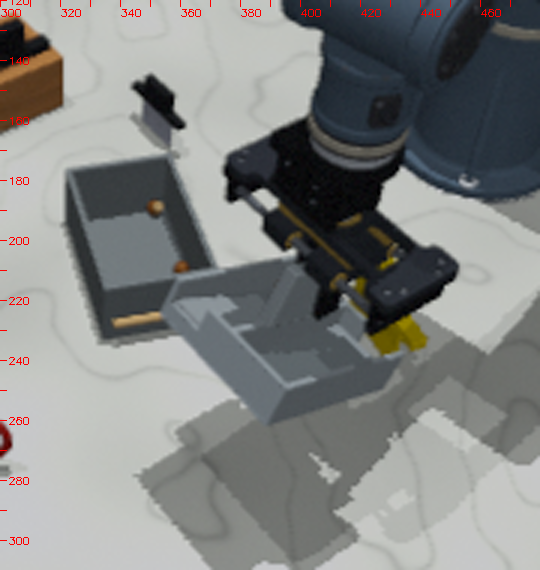

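View pics/d20.png

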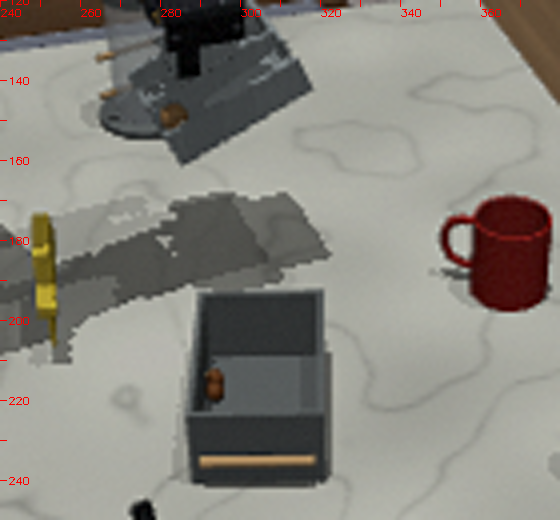

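```bash
python3 -m creep '[[[0,15,0],0,0],[[0,25,0],0,0],[[0,30,0],0,0],[[0,30,0],0,0],[[0,25,0],0,0],[[0,12,0],0,0],[[0,0,0],0,0]]' 30; python3 -m creep '[[[0,4,0],0,0],[[0,4,0],0,0],[[0,3,0],0,0],[[0,3,-2],0,0],[[0,0,0],0,0]]';python3 - <<'E'
from h import *
go((.4616,.2747,.071),np.pi/2+.113)
d=cam("side"); crop(d,240,120,380,250,4,"pics/d21.png")
E
```

```text
time: 23.6
position: [0.461, 0.2725, 0.0842]
tool_rot: [-0.47, -0.526, 0.528, 0.472]
ft_force: [0.5, -0.4, -2.0]
grip_width: 0.014
time: 24.1
position: [0.4644, 0.2732, 0.0717]
tool_rot: [0.471, 0.528, -0.527, -0.471]
ft_force: [-0.2, -0.1, -2.8]
grip_width: 0.0138
pos [0.4644 0.2732 0.0717] t 24.1 grip 13.8 F [-0.2 -0.1 -2.8]
tool x,y,z in world: [-0.113  0.994  0.   ] [ 0.001  0.    -1.   ] [-0.994 -0.113 -0.001]
shift tool mm [1.8 0.7 2.7] norm 3.3
jaw yaw now 1.6839 turn world +z -0.0001 -> turn about tool y (points down): 0.0001 q6 -1.36
```

View pics/d21.png

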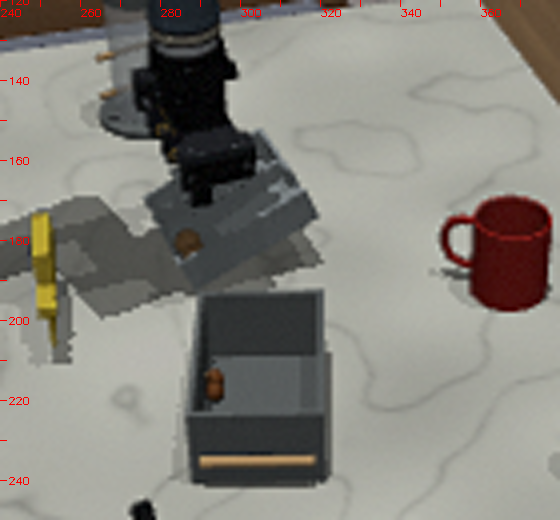

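```bash
python3 -m creep '[[[0,2,0],0,0],[[0,2,-6],0,0],[[0,2.6,-7.6],0,0],[[0,3.3,-7.3],0,0],[[0,0,0],0,0]]' 25;python3 - <<'E'
from h import *
go((.5026,.2793,.050),np.pi/2+.113)
d=cam("side"); crop(d,240,120,380,250,4,"pics/d22.png")
E
```

```text
time: 24.65
position: [0.4863, 0.2756, 0.0619]
tool_rot: [0.471, 0.528, -0.527, -0.471]
ft_force: [-0.8, 0.0, 1.2]
grip_width: 0.0135
pos [0.4863 0.2756 0.0619] t 24.65 grip 13.5 F [-0.8  0.   1.2]
tool x,y,z in world: [-0.113  0.994  0.   ] [ 0.001  0.    -1.   ] [-0.994 -0.113 -0.001]
shift tool mm [  1.8  11.9 -16.6] norm 20.5
jaw yaw now 1.6838 turn world +z -0.0 -> turn about tool y (points down): 0.0 q6 -1.368
```

View pics/d22.png

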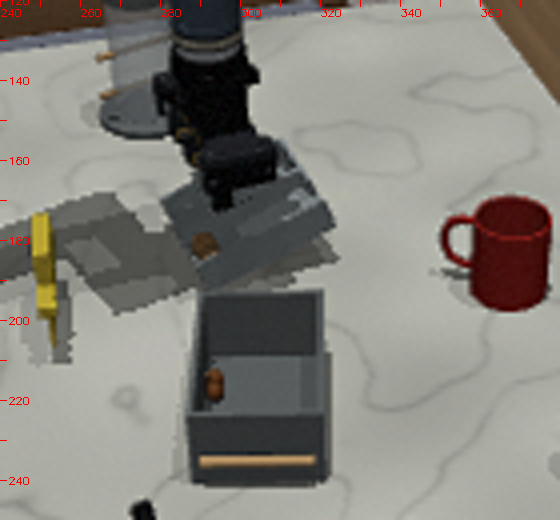

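Contact is established and the tray is levelling. I'll continue the arc.

```bash
python3 -m creep '[[[0,4,-6],0,0],[[0,4,-6],0,0],[[0,4,-5],0,0],[[0,0,0],0,0]]' 25;python3 - <<'E'
from h import *
go((.5026,.2793,.050),np.pi/2+.113)
d=cam("side"); crop(d,240,120,380,250,4,"pics/d23.png")
E
```

```text
time: 25.1
position: [0.5045, 0.2778, 0.0508]
tool_rot: [0.472, 0.529, -0.526, -0.47]
ft_force: [1.6, -0.5, 3.8]
grip_width: 0.0138
pos [0.5045 0.2778 0.0508] t 25.1 grip 13.8 F [ 1.6 -0.5  3.8]
tool x,y,z in world: [-0.113  0.994  0.   ] [ 0.005  0.001 -1.   ] [-0.994 -0.113 -0.005]
shift tool mm [1.7 0.8 1.7] norm 2.6
jaw yaw now 1.6842 turn world +z -0.0004 -> turn about tool y (points down): 0.0004 q6 -1.374
```

View pics/d23.png

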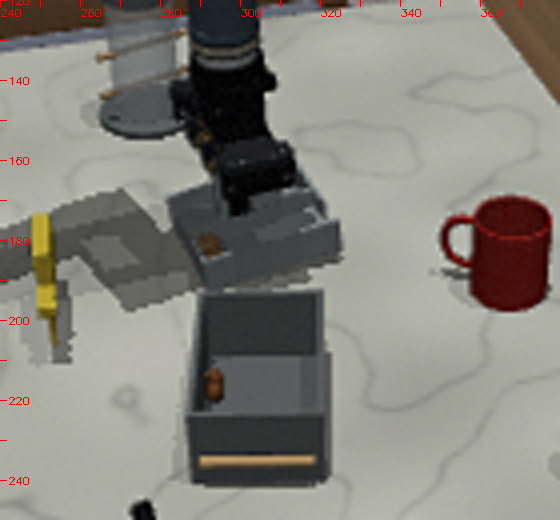

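```bash
python3 -m creep '[[[0,2,-2],0,0],[[0,1,-1],0,0],[[0,0,0],0,0],[[0,0,0],0,0],[[0,0,0],0,0]]' 4;python3 - <<'E'
from h import *
go((.5026,.2793,.050),np.pi/2+.113)
d=cam("side"); crop(d,240,120,380,250,4,"pics/d24.png")
w=wrist(); crop(w,180,60,480,300,2,"pics/w24.png")
E
```

```text
time: 25.65
position: [0.5051, 0.278, 0.0469]
tool_rot: [0.471, 0.528, -0.527, -0.471]
ft_force: [3.9, 0.5, 2.1]
grip_width: 0.0141
pos [0.5051 0.278  0.0469] t 25.65 grip 14.1 F [3.9 0.5 2.1]
tool x,y,z in world: [-0.113  0.994  0.   ] [ 0.001  0.001 -1.   ] [-0.994 -0.113 -0.001]
shift tool mm [ 1.6 -3.1  2.3] norm 4.2
jaw yaw now 1.6838 turn world +z -0.0 -> turn about tool y (points down): 0.0 q6 -1.375
```

View pics/d24.png

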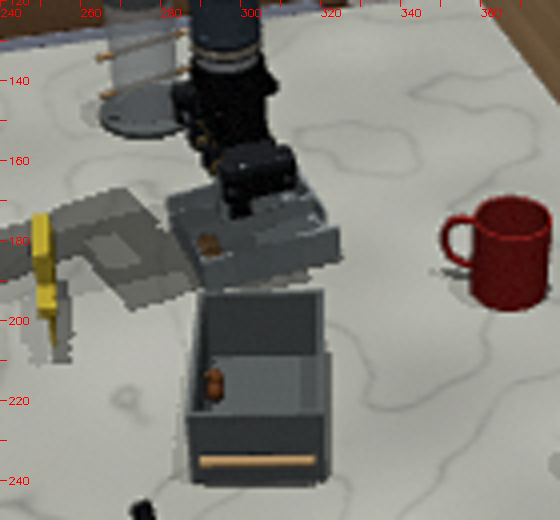

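View pics/w24.png

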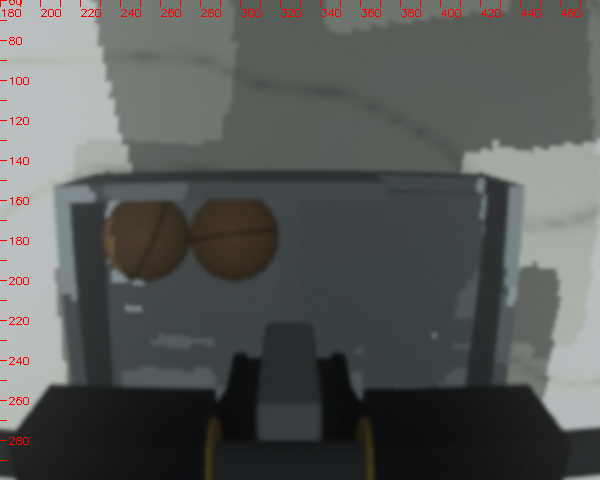

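```bash
python3 -m creep '[[[0,0,0],0,1],[[0,0,0],0,1],[[0,-1,0],0,1],[[0,-2,0],0,1],[[0,-2,0],0,1],[[0,0,0],0,1],[[0,0,0],0,1],[[0,0,0],0,1]]';python3 -m creep '[[[0,0,0],0,1],[[0,0,0],0,1],[[0,0,0],0,1]]'; python3 - <<'E'
from h import *
d=cam("side"); crop(d,240,120,380,250,4,"pics/d25.png")
E
```

```text
time: 26.55
position: [0.5046, 0.2777, 0.0518]
tool_rot: [-0.471, -0.527, 0.528, 0.471]
ft_force: [-0.9, -0.3, 0.1]
grip_width: 0.0703
time: 26.85
position: [0.5046, 0.2777, 0.0517]
tool_rot: [-0.471, -0.527, 0.528, 0.471]
ft_force: [0.5, -0.5, 0.6]
grip_width: 0.086
```

View pics/d25.png

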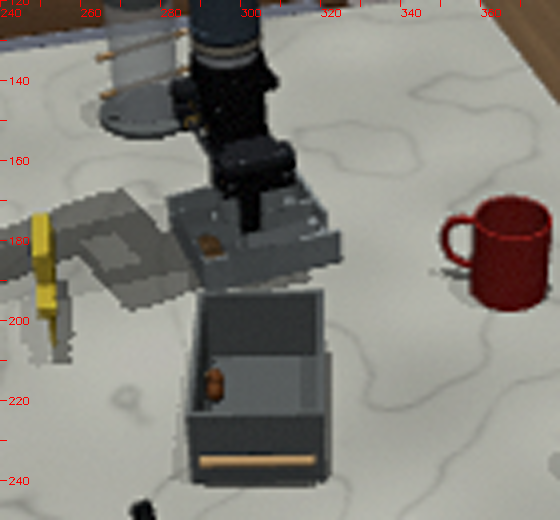

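Released. I'll lift straight up and check everything.

```bash
python3 -m creep '[[[0,-15,0],0,1],[[0,-35,0],0,1],[[0,-40,0],0,1],[[0,-40,0],0,1],[[0,-40,0],0,1],[[0,-40,5],0,1],[[0,-20,-20],0,1],[[0,0,0],0,1]]';python3 -m creep '[[[0,0,0],0,1],[[0,0,0],0,1]]'; python3 - <<'E'
from h import *
w=wrist(); cv2.imwrite("pics/w26.png",w["pixels"][:,:,::-1]); crop(w,270,100,410,230,5,"pics/w26a.png")
crop(w,90,40,240,180,4,"pics/w26b.png")
d=cam("side"); cv2.imwrite("pics/d26.png",d["pixels"][:,:,::-1]); crop(d,260,140,360,260,5,"pics/d26a.png")
s=cam("scene"); cv2.imwrite("pics/s26.png",s["pixels"][:,:,::-1]); crop(s,260,110,430,310,3,"pics/s26a.png")
import pickle; pickle.dump((s,d,w),open("c26.pkl","wb"))
print(robot.get_obs()["position"],robot.get_obs()["time"])
E
```

```text
time: 27.7
position: [0.5235, 0.2802, 0.2859]
tool_rot: [0.473, 0.531, -0.524, -0.469]
ft_force: [0.1, -0.2, 0.6]
grip_width: 0.087
time: 27.9
position: [0.5176, 0.2789, 0.2796]
tool_rot: [-0.47, -0.526, 0.529, 0.472]
ft_force: [0.2, -0.1, -0.1]
grip_width: 0.0871
[0.51818154 0.27910735 0.27995542] 28.05
```

View pics/w26.png

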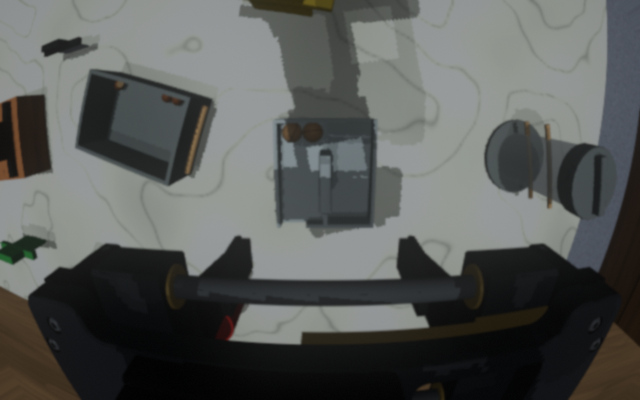

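View pics/w26a.png

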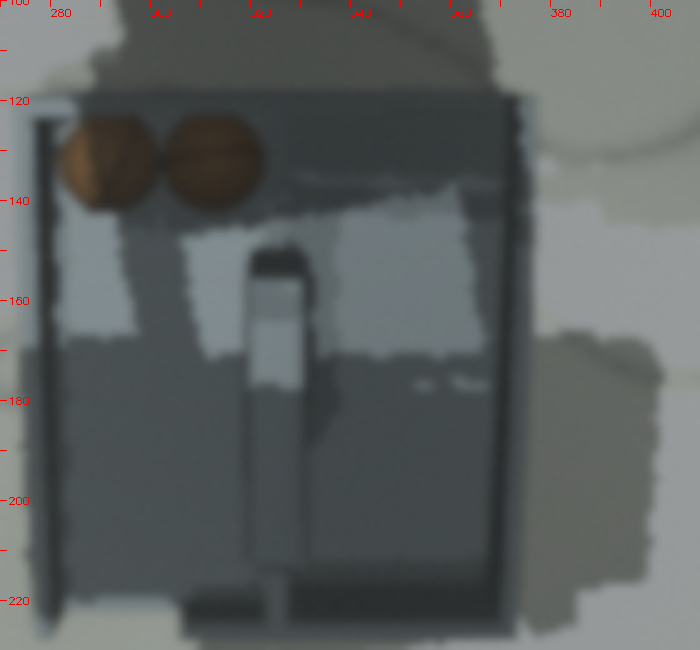

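View pics/d26a.png

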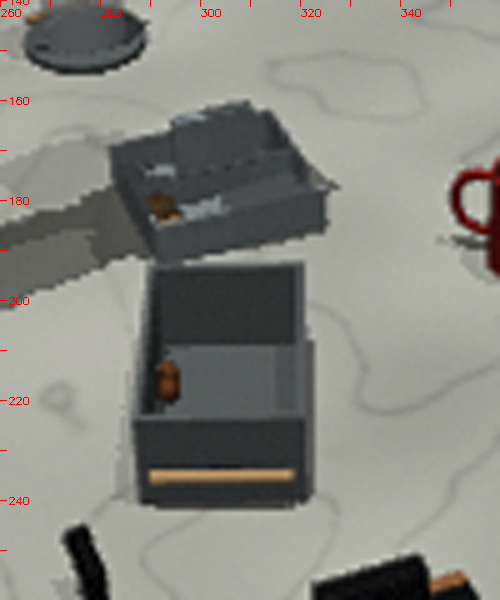

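View pics/s26a.png

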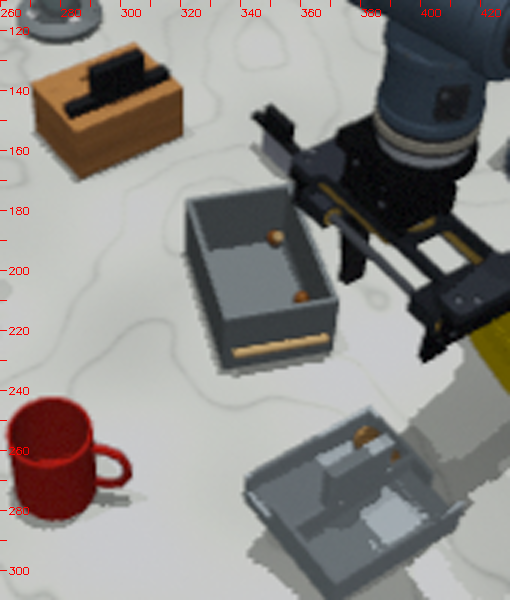

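```bash
python3 - <<'E'
from h import *
import pickle; s,d,w=pickle.load(open("c26.pkl","rb"))
P=np.array([atz(w,uv,.04) for uv in ((274,119),(376.5,119),(373.2,227.3),(277,227))])
print(P.round(4),P.mean(0))
for a,b in ((0,1),(3,2),(0,3),(1,2)): print(np.linalg.norm(P[b]-P[a]).round(4),np.arctan2(*(P[b]-P[a])[[1,0]]).round(3))
F=np.array([atz(w,uv,.095) for uv in ((325,149.5),(324.5,214))]);print(F,np.linalg.norm(F[1]-F[0]))
# side view corners predicted for level tray
c=P.mean(0)[:2];a=.113
for x,y in ((-75,-68),(75,-68),(75,68),(-75,68)):
    for z in (0,.04):
        q=[c[0]+(x*np.cos(a)-y*np.sin(a))/1000,c[1]+(x*np.sin(a)+y*np.cos(a))/1000,z]; print(x,y,z,proj(d,q)[0].round(1))
# nuts
for uv in ((120,85.5),(167,97),(178,100)):
    p=atz(w,uv,.013)[:2]-[.4695,.0032];t=-.245; print("nut in trough",np.round([p[0]*np.cos(t)+p[1]*np.sin(t),-p[0]*np.sin(t)+p[1]*np.cos(t)],3))
E
```

```text
[[0.4558 0.2063 0.04  ]
 [0.4406 0.3383 0.04  ]
 [0.5893 0.3566 0.04  ]
 [0.6043 0.2219 0.04  ]] [0.5224716  0.28076159 0.04      ]
0.1328 1.685
0.1355 1.681
0.1493 0.104
0.1498 0.122
[[0.48175788 0.27572909 0.095     ]
 [0.55805598 0.28390248 0.095     ]] 0.07673463030036695
-75 -68 0 [291.  193.5]
-75 -68 0.04 [290.4 185.6]
75 -68 0 [324.7 185.5]
75 -68 0.04 [324.6 177.7]
75 68 0 [313.7 169.2]
75 68 0.04 [313.5 161.7]
-75 68 0 [281.8 176.3]
-75 68 0.04 [281.1 168.7]
nut in trough [-0.039 -0.074]
nut in trough [-0.043  0.021]
nut in trough [-0.044  0.041]
```

```bash
python3 - <<'E'
from rig import robot
print(robot.get_obs()["time"],robot.get_obs()["ft_force"]); print(robot.hand_in())
E
```

```text
28.05 [ 0.18238085  0.17028751 -0.04065456]
the job is handed in; nothing more can be done
None
```

I finished the job and handed it in at 28 s of the allowed 67 s; no verdict was given.

- **Scraper:** I took the black scraper out of the trough and slid it home in the long slot. The shoulders met the block with the fingertips at z 0.0926 m, against 0.0925 m expected. I then let go, and the side view showed it upright.
- **Tipping the tray:** The moves cannot tilt the tool, so I gripped the tray's fin off centre and pressed the tray's underside on the trough's far rim. That swung it about 29° in the jaws, −x end down, rather than truly on its corner. At first the gap sat too close to the trough's near wall and the nuts jammed, so I backed the tray off and two ran out. The third needed a lift and a sideways jerk.
- **Setting down:** I swung the tray level again against the ledge and released it.

**Last checks:**
- All three hazelnuts are inside the trough. In the trough's x, y they lie at about (−39, −74), (−43, 21) and (−44, 41) mm.
- Both walnuts are in their bay, against its −x end.
- The tray's rim corners match a level tray to within about 1 pixel in the side view. It now stands about 6 mm further out than at the start.
- The mug and the tube feeder looked unmoved in the last pictures; I did not re-measure any of the bystanders.
- The gripper is clear of everything, with no force on the wrist.

One measurement disagreed: the fin's length read 77 mm in the last wrist picture instead of 70 mm. I put this down to its side face being in view. The rim sizes agreed to about 1 mm, except the −x edge, which read about 3 mm short.

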